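# Lift a fused glass disc with a spatula and load it in the engraving nest

## Robot

A 6-joint arm with a two-finger parallel gripper is mounted at the origin on the work surface; the furniture and walls round the work are solid. World frame = base frame: x ahead of the robot, y to its left, z up, the work surface at z = 0. Lengths are in mm, angles in rad, forces in N, time in s.
With the tool pointing down it reaches from about 350 to 775 mm from the base axis. Payload 7.3 kg.
Tool frame: the origin (TCP) lies on the centre line of the jaws, within the pads' length; the fingertips stand bot.tip_reach ahead of it and the grasp point (between the pads) lies 6 mm ahead of it (bot.tip_reach is the distance from the TCP to the fingertips, in mm); z points along the fingers, y is the direction in which the jaws open and shut (so a half turn about z gives the same grasp; the last joint's range is limited). The gripper opens to 92 mm and grips with 3 to 60 N. Pads are 19 mm wide; open, the fingers measure 130 mm over their backs; the gripper's body (75 mm by 190 mm) begins 47 mm behind the grasp point.
Start: joints at [1.137, 0.342, 1.524, -0, 1.275, -0.146], TCP at [149.002, 503.429, 251.741] pointing down, gripper open.
Joint ranges: [-2.53, 2.53], [-0.77, 2.02], [0.04, 2.7], [-1, 4.14], [0.28, 2.66], [-3.11, 3.11]. Speed limits (rad/s): [2.57, 2.57, 3.14, 3.14, 3.14, 3.14].

## Interface

Orientations are given as [roll, pitch, yaw] about the fixed x, y, z axes, in that order (R = Rz(yaw) Ry(pitch) Rx(roll)).
In Python, from plant import bot gives the robot as it stands.
- The arm moves only by the tool step_arm, never from a script. Its argument "deltas" is a list of rows, each a list of 6 numbers: the shift along the tool's x, y, z in mm, then the turn, a rotation vector about the tool's x, y, z in rad. A call has 1 to 5 rows; each row is the pose to reach, as a shift and turn from the pose commanded when the call began, along the tool's axes at that moment; what a row does not reach only later rows make up. A row lasts 1/12 s, in which the tool goes at most 41.7 mm and 7.16 degrees, less where a joint would pass 70% of its speed; a pose out of reach is approached as far as the arm can. A call with a gripper value outside its range is refused whole. "fingers" is the finger opening in mm, from 0 to 91.8, set as the call begins (left out, the last holds). The fingers move at their own pace and stop on an object; the grip force is fixed at half the most. Time passes only in rows, so rows that repeat a pose let the fingers close. It gives the time, the measured TCP pose, the force and the opening at its end, in the units of the state.
- bot.get_obs(): the state, without advancing time (a new reading comes with each control period).
- bot.capture(name): name is "side" or "top" or "wrist"; returns a dict with "color" (420x560x3 uint8, red, green, blue), "fx", "fy", "cx", "cy" (pixels), "R" (3x3) and "t" (3): a world point X has camera coordinates R X + t. Camera axes: x right, y down, z forward; pixel columns grow to the right and rows downward; lengths in mm; the calibration is good to about 2 mm. A picture is of the moment at which its call begins. There is no depth.
- bot.close_job(): hands the job in, once; it reports no verdict.
Trained networks look in a picture, given as the dict that the camera call returned (one of the last four; its "shot" number tells which), for a name from the list of things; names that differ only in an ending like _2 or _b are one class to them, and where a whole thing is asked for, a point or a joint stands for the part that bears it (a point fixed in the world has none). Each returns a list of dicts, best first, with "p" (0 to 1); they miss things now and then, are a little off and sometimes report something else, mostly with a low value. They report only what shows in the picture. A call takes as long as a camera call. They do not tell look-alikes from the thing itself.
- bot.boxes_of(query, picture): "rect" ([centre column, centre row, width, height] in pixels, round what is visible of it).
The state is a dict: "time": time; "joint_positions": joint angles; "dq": joint speeds; "tau": joint torques, N m; "tool_pos": TCP position; "tcp_rot": TCP orientation; "contact_force": force on the tool from outside, world axes, zero at the start; "moment": the same for the moment, N m; "grip_width": finger opening in mm.
Only numpy, scipy, OpenCV 4.12 (cv2) and the standard library are available. Lean on these libraries where they do the work, as an engineer would, in place of code of your own. Each camera call takes 0.05 s, during which the arm holds its last target. There are 200 camera calls.

## Task

Slide the spatula under the green fused-glass disc on the kiln shelf, using the two props behind it as a backstop, and lift it off. Load it from the spatula into the engraving nest: push the orange sprung plunger back with the disc until the disc clears the two front pins, lower it gently and flat onto the white rails and draw the spatula out so the spring holds the disc against both pins. Then lay the spatula down on its blade on the open table; keep the gripper off the glass, do not let the glass tip over, and leave the orange jar, brass weight and cork pot where they are.

Things in the scene. Friction and masses are not known exactly. Their poses are not given: they have to be found in the camera images.
- glass_disc: sea-green fused-glass disc with coloured dots on top, 110 mm diameter, 9 mm thick, about 190 g, slippery. Origin: centre of its underside; z is up through the disc. The lower rim is rounded: underside flat out to radius 45 mm, rising to 4 mm high at radius 55 mm. Lies on the kiln shelf at first
- spatula: Cranked steel spatula with wooden handle, 200 g, lying on its blade. Origin: on the blade's underside, centre line, 45 mm behind the tip; x to the tip, z up. Blade 60 mm wide, 1.9 mm thick, flat from x -56 to +45 mm. Two upturned ears, 16 mm high, front faces at x -42 mm, y +-20 to +-29 mm: a disc home against both has its centre at x +9 mm
- spatula_grip (a point): Point to grip the wooden handle, a straight level bar 18 mm wide, 24 mm tall, 95 mm long (z 42 to 66, x -88 to -183 mm in the spatula's frame, joined to the blade by a rising rod). The point is the centre of the bar's section, at x -112, z 54 mm; axes as the spatula
- spatula_tip (a point): middle of the blade's front edge, on the underside
- kiln_shelf: fixed pale ceramic slab 210 (x) x 180 (y) mm, top 16 mm above the table. Origin: centre of its underside; its open front faces -x. Two round props, 32 mm diameter, top 54 mm above the table, stand on it at x = +83 mm, y = +-41 mm; a disc pushed back against both has its centre at x = +25 mm, y = 0
- nest: Fixed engraving nest. Origin: table height, below the centre of the seat; x from the open front to the plunger at the back. Aluminium base x -62 to +124, y +-65 mm, 10 mm thick. Two white rails, x -60 to +52, y +-37 to +-59 mm, tops 26 mm above the table; the 74 mm channel between them takes the spatula blade. Grey plunger block behind x +78 mm, 52 mm high
- nest_seat (a point): Centre of the seat at the rail tops, 26 mm above the table: where the centre of the disc's underside belongs; axes as the nest. Two steel pins, 10 mm diameter, stand 8 mm above the rails at x -42, y +-43 mm (76 mm free between them)
- plunger (a joint): sprung slippery orange pusher pad of the nest, 34 mm wide, from 1 to 25 mm above the rail tops, its face leaning 15 degrees over the seat; 0 = free (face 49 mm behind the seat centre at disc height), 0.012 m = pushed fully back (about 2 N). With the disc held against both pins it reads about 0.006 m
- jar_orange: bystander: jar of orange glass grains with a red lid, 58 x 58 x 79 mm, origin under its centre
- weight: bystander: brass weight 35 x 35 x 39 mm, origin under its centre
- pot: bystander: black pot with a cork lid, 47 x 47 x 37 mm, origin under its centre
Mind the look-alikes: they are no part of the job. What is shaped like the nest but purple is not meant.

How it is judged (in metres and radians):
On the way:
1. the disc is lifted clear of the kiln shelf on the spatula (z of glass_disc in the frame of kiln_shelf above 0.035 m and contact force between glass_disc and spatula above 0.3 N and contact force between glass_disc and kiln_shelf below 0.05 N), for 0.2 s.
At the end, for the whole second after the job is handed in: The disc rests flat on the nest rails (height within 2 mm, tilt under 0.03 rad), within 3 mm of the seat centre, plunger 4 to 8 mm in; the spatula lies still on its blade on the table (under 6 mm, tilt under 0.1 rad), touching neither disc, nest nor shelf (horizontal distance between glass_disc and nest_seat below 0.003 m and z of glass_disc in the frame of nest_seat between -0.002 and 0.002 m and angle between glass_disc's own z axis and vertical below 0.03 rad and value of joint plunger between 0.004 and 0.008 m and linear speed of each of glass_disc, spatula below 0.01 m/s and contact force between glass_disc and spatula below 0.05 N and contact force between spatula and nest below 0.05 N and contact force between spatula and kiln_shelf below 0.05 N and height (world z) of spatula between -0.004 and 0.006 m and angle between spatula's own z axis and vertical below 0.1 rad).
It fails at once if the gripper or arm touches the glass (contact force between any of the fingers, the arm and glass_disc above 0.3 N).
It fails at once if the glass is tipped more than about 35 degrees (angle between glass_disc's own z axis and vertical above 0.6 rad).
It fails at once if a bystander is moved more than 2 cm (distance of any of jar_orange, weight, pot from where it was at the start of the episode above 0.02 m).
It fails at once if the glass is dropped or knocked hard on the nest (contact force between glass_disc and nest above 25 N).
It also fails if it takes over 72 s, if anything falls off the work surface, if the arm or the gripper's body presses on something with over 40 N, if the wrist force passes 120 N, or if a joint passes its speed limit or range.

## Working session

There is one attempt and no reset: what is moved stays moved. The work goes in short steps, Python scripts to look and compute and a tool call to move; the robot and the scene stay as the last step left them, time stands still between calls to the robot, and variables do not carry over. Pictures are saved under pics/ and viewed, about 8 in all and at most 12, crops included, and the job is handed in when it is done.

Besides the shell and the picture viewer there is one more tool, called by a JSON object that holds its "op" and its "data", one argument or row to a line. step_arm: Moves the arm, as the interface text tells. Its arguments: {"type":"object","properties":{"deltas":{"type":"array"},"fingers":{"type":"number"}},"required":["deltas"]}

```bash
mkdir -p pics; ls; cat > h.py <<'E'
import numpy as np, cv2, json
from plant import bot
def save(c,n): cv2.imwrite('pics/'+n,c['color'][:,:,::-1])
def ray(c,u,v,z):
    R=np.array(c['R']);t=np.array(c['t']);C=-R.T@t
    d=R.T@np.array([(u-c['cx'])/c['fx'],(v-c['cy'])/c['fy'],1.])
    return C+d*(z-C[2])/d[2]
def proj(c,X):
    p=np.array(c['R'])@np.array(X,float)+np.array(c['t']); return np.array([c['fx']*p[0]/p[2]+c['cx'],c['fy']*p[1]/p[2]+c['cy']])
E
python3 - <<'E'
from h import *
o=bot.get_obs();print(o, bot.tip_reach)
cs=[bot.capture(n) for n in('top','side')]
for c,n in zip(cs,('top','side')):
    save(c,n+'0.png'); R=np.array(c['R']);print(n,c['fx'],R.round(3).tolist(),(-R.T@np.array(c['t'])).round(0))
    for q in['glass_disc','spatula','spatula_grip','spatula_tip','kiln_shelf','nest','plunger','jar_orange','weight','pot']:
        print(q,[(np.round(b['rect']).tolist(),round(b['p'],2)) for b in bot.boxes_of(q,c)])
a=np.hstack([x['color'] for x in cs]);
E
```

```text
pics
{'time': 0.0, 'joint_positions': array([ 1.13699941e+00,  3.42707290e-01,  1.52500925e+00, -1.84605732e-05,
        1.27540972e+00, -1.46014670e-01]), 'dq': array([ 1.33859831e-03, -2.03914766e-03, -5.79213630e-04, -9.17256378e-05,
        2.37191540e-04, -1.46552910e-04]), 'tau': array([-1.50034080e-03, -4.31252396e+01, -2.44221425e+01,  7.14628561e-02,
        5.61212772e-02, -1.30061912e-04]), 'tool_pos': array([148.84259632, 503.07278708, 251.05565939]), 'tcp_rot': array([-3.14007280e+00, -2.05669208e-04,  2.85381564e+00]), 'contact_force': array([ 0.8325832 , -0.31292537, -0.27158985]), 'moment': array([-0.00736019,  0.01141725, -0.04163692]), 'grip_width': 92.05782330505681} 25.0
top 425.1924115223239 [[0.089, -0.996, 0.002], [-0.973, -0.087, -0.215], [0.215, 0.017, -0.977]] [ 224.   -5. 1272.]
glass_disc [([349.0, 174.0, 34.0, 34.0], 0.68)]
spatula [([280.0, 204.0, 26.0, 66.0], 0.73)]
spatula_grip [([281.0, 208.0, 25.0, 69.0], 0.67)]
spatula_tip [([278.0, 207.0, 27.0, 72.0], 0.65)]
kiln_shelf [([353.0, 178.0, 59.0, 68.0], 0.69)]
nest [([212.0, 147.0, 48.0, 58.0], 0.97), ([145.0, 288.0, 47.0, 66.0], 0.92)]
plunger [([142.0, 278.0, 12.0, 14.0], 0.45)]
jar_orange [([299.0, 115.0, 15.0, 26.0], 0.73)]
weight [([150.0, 142.0, 6.0, 11.0], 0.41)]
pot [([426.0, 176.0, 18.0, 20.0], 0.82)]
side 412.96074468480185 [[0.98, -0.197, 0.006], [-0.125, -0.646, -0.753], [0.152, 0.737, -0.658]] [ 305. -894.  866.]
glass_disc [([335.0, 267.0, 39.0, 27.0], 0.93)]
spatula [([277.0, 220.0, 74.0, 24.0], 0.6)]
spatula_grip [([273.0, 217.0, 77.0, 19.0], 0.65)]
spatula_tip [([276.0, 220.0, 80.0, 23.0], 0.8)]
kiln_shelf [([331.0, 273.0, 103.0, 72.0], 0.64)]
nest [([312.0, 174.0, 60.0, 30.0], 0.76)]
plunger [([189.0, 156.0, 10.0, 6.0], 0.57)]
jar_orange [([373.0, 211.0, 23.0, 30.0], 0.79)]
weight []
pot [([331.0, 275.0, 98.0, 74.0], 0.57), ([373.0, 349.0, 21.0, 12.0], 0.56)]
```

```bash
python3 - <<'E'
import cv2,numpy as np
a=cv2.imread('pics/top0.png')[80:350,100:460];cv2.imwrite('pics/topc.png',cv2.resize(a,None,fx=2.2,fy=2.2,interpolation=cv2.INTER_CUBIC))
E
```

```text
(no output)
```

View pics/topc.png

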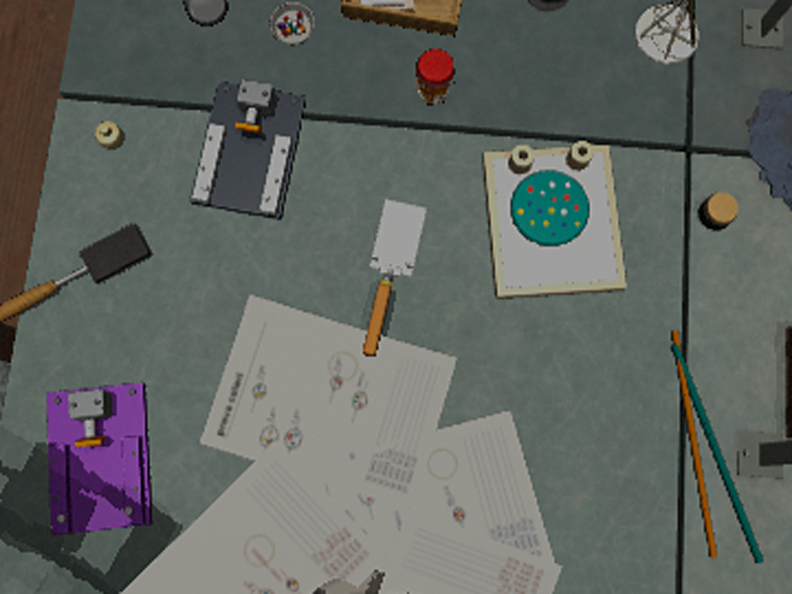

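View pics/side0.png

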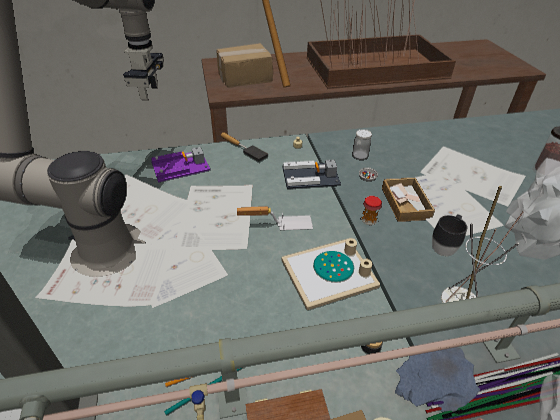

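The top view gives these candidates, in crop pixels:
- **Nest:** white rails on a dark base at (250,150). The purple look-alike is at (98,460).
- **Spatula:** steel blade at (400,237) with its handle at (378,318). The black-bladed look-alike is at (80,270).
- **Other items:** disc (550,207), shelf (555,222), props (521,157) and (580,153), jar (435,75), pot (720,210), weight (108,134).

The nest with white rails and the steel spatula fit the description.

```bash
python3 - <<'E'
from h import *
c=bot.capture('top'); w=bot.capture('wrist')
np.set_printoptions(precision=1,suppress=True)
f=lambda x,y,z:ray(c,100+x/2.2,80+y/2.2,z)
for n,x,y,z in[('disc',550,207,25),('prop L',521,153,54),('prop R',580,149,54),('shelf BL',485,153,16),('BR',608,146,16),('FR',625,288,16),('FL',499,296,16),('blade tipL',387,200,2),('tipR',426,207,2),('blade backL',370,270,2),('backR',411,276,2),('handle front',385,283,66),('handle end',370,352,66),
 ('rail L back',214,126,26),('rail L front',200,203,26),('railR back',284,137,26),('railR front',268,209,26),('plunger',248,126,38),('jar',435,62,79),('pot',722,203,37),('weight',108,128,39)]: print(n,f(x,y,z)[:2])
R=np.array(w['R']);print(w['fx'],R.round(3),-R.T@np.array(w['t']))
o=bot.get_obs(); from scipy.spatial.transform import Rotation as Ro
T=Ro.from_euler('xyz',o['tcp_rot']).as_matrix();print(T,'cam in tool',T.T@(-R.T@np.array(w['t'])-o['tool_pos']),'Rcam in tool',(R@T))
E
```

```text
disc [ 610.2 -198.9]
prop L [ 674.7 -150.8]
prop R [ 687.7 -231.2]
shelf BL [ 684.1 -104.6]
BR [ 710.2 -277.6]
FR [ 506.8 -308.8]
FL [ 480.2 -137.4]
blade tipL [606.9  27.8]
tipR [601.6 -28. ]
blade backL [503.8  42.3]
backR [500.3 -15.3]
handle front [474.   18.5]
handle end [381.3  29.7]
rail L back [686.2 280.2]
rail L front [572.1 284.9]
railR back [678.7 179.9]
railR front [572.  190.1]
plunger [686.  230.1]
jar [786.4 -22.3]
pot [ 633.4 -432.6]
weight [665.1 424.2]
351.9206887122958 [[ 0.3  1.   0. ]
 [ 0.9 -0.3  0.2]
 [ 0.2 -0.1 -1. ]] [ 85.6 522.2 384.6]
[[-1.   0.3  0. ]
 [ 0.3  1.   0. ]
 [-0.   0.  -1. ]] cam in tool [  66.1    0.  -132.9] Rcam in tool [[-0.   1.  -0. ]
 [-1.  -0.  -0.2]
 [-0.2  0.   1. ]]
```

```bash
cat >> h.py <<'E'
from scipy.spatial.transform import Rotation as Ro
def frame(yaw,pitch=0.):
    "tool rotation: spatula x heading yaw, tip raised by pitch"
    return Ro.from_euler('z',yaw)*Ro.from_euler('y',-pitch)*Ro.from_euler('z',np.pi)*Ro.from_euler('x',np.pi)
def delta(pos,rot,o=None):
    o=o or bot.get_obs(); T=Ro.from_euler('xyz',o['tcp_rot'])
    return np.r_[T.inv().apply(np.array(pos)-o['tool_pos']),(T.inv()*rot).as_rotvec()].round(4)
np.set_printoptions(precision=4,suppress=True)
E
python3 - <<'E'
from h import *
print(delta([590,235,250],frame(-.07)))
E
```

```text
[-499.0486 -132.2153    1.7394    0.0001    0.       -0.2178]
```

{"op": "step_arm", "data": {
  "deltas": [
    [-20,-5,0,0,0,0],
    [-55,-14,0,0,0,0],
    [-93,-24,0,0,0,0],
    [-131,-34,0,0,0,0],
    [-170,-45,0,0,0,0]
  ]
}}

```text
time: 1.62
tool_pos: [300.3, 411.1, 251.8]
tcp_rot: [3.141, 0.0, 2.855]
contact_force: [-1.1, 0.3, -0.2]
grip_width: 91.9
```

{"op": "step_arm", "data": {
  "deltas": [
    [-38,-10,0,0,0,0],
    [-76,-20,0,0,0,0],
    [-114,-30,0,0,0,0],
    [-152,-40,0,0,0,0],
    [-190,-50,0,0,0,0]
  ]
}}

```text
time: 2.03
tool_pos: [468.7, 308.8, 251.9]
tcp_rot: [3.141, 0.0, 2.854]
contact_force: [-0.3, 0.6, 0.4]
grip_width: 92.1
```

{"op": "step_arm", "data": {
  "deltas": [
    [-38,-10,0,0,0,-0.05],
    [-76,-20,0,0,0,-0.1],
    [-112,-30,0,0,0,-0.16],
    [-139,-37,0,0,0,-0.218],
    [-139,-37,0,0,0,-0.218]
  ]
}}

```text
time: 2.45
tool_pos: [594.1, 231.3, 250.7]
tcp_rot: [-3.14, 0.001, 3.07]
contact_force: [-1.2, 0.0, 0.1]
grip_width: 91.7
```

```bash
python3 - <<'E'
from h import *
import pickle
c=bot.capture('wrist'); save(c,'w_nest.png'); pickle.dump(c,open('w_nest.pkl','wb'))
o=bot.get_obs();print(o['time'],o['tool_pos'],o['tcp_rot'])
for q in['nest','plunger']: print([(np.round(b['rect']).tolist(),round(b['p'],2)) for b in bot.boxes_of(q,c)])
print(delta([590,-200,250],frame(.156)))
E
```

```text
2.5 [591.8267 233.1452 250.673 ] [-3.1412 -0.0006  3.0682]
[([285.0, 247.0, 124.0, 174.0], 0.71)]
[([280.0, 266.0, 22.0, 0.0], 0.55)]
[ -31.3009 -434.1622    1.1868    0.0002   -0.0012   -0.227 ]
```

View pics/w_nest.png

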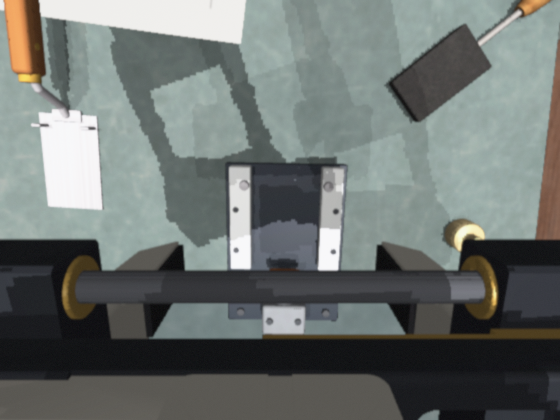

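The view shows the front of the grey nest with white rails: pins near (244,185) and (328,185), base front corners at (229,164) and (347,164). The steel spatula is at (70,160). This confirms the nest with white rails is the one meant. Next I'll fit its pose and look at the shelf.

```bash
python3 - <<'E'
from h import *
import pickle
c=pickle.load(open('w_nest.pkl','rb')); g=cv2.cvtColor(c['color'],cv2.COLOR_RGB2GRAY).astype(int)
for r in (166,168,175,195,220,235): print(r,g[r,222:262].tolist(),g[r,310:352].tolist())
print([g[158:172,x].tolist() for x in (240,285,330)])
a=c['color'][150:275,215:360,::-1]; cv2.imwrite('pics/nc.png',cv2.resize(a,None,fx=5,fy=5,interpolation=cv2.INTER_CUBIC)[:600])
E
```

```text
166 [84, 84, 79, 65, 57, 55, 69, 101, 125, 135, 136, 135, 134, 134, 134, 133, 133, 132, 130, 129, 126, 122, 122, 121, 120, 118, 118, 112, 93, 70, 53, 45, 48, 52, 53, 55, 53, 54, 53, 53] [39, 37, 37, 36, 37, 37, 35, 38, 37, 38, 39, 47, 59, 69, 69, 72, 72, 71, 70, 66, 63, 63, 65, 65, 72, 73, 72, 71, 73, 79, 97, 104, 107, 109, 108, 106, 104, 109, 133, 142, 145, 148]
168 [85, 85, 80, 68, 58, 58, 99, 164, 190, 193, 194, 192, 193, 192, 191, 191, 191, 191, 189, 190, 188, 189, 187, 188, 187, 189, 186, 165, 119, 74, 48, 38, 41, 50, 54, 54, 54, 53, 53, 53] [40, 38, 35, 36, 37, 38, 34, 35, 36, 38, 47, 68, 91, 110, 122, 128, 128, 126, 126, 126, 124, 124, 129, 143, 147, 148, 148, 146, 142, 140, 139, 140, 141, 138, 127, 120, 111, 114, 135, 145, 147, 149]
175 [87, 89, 84, 68, 57, 58, 101, 170, 197, 200, 200, 200, 200, 200, 200, 198, 199, 200, 199, 200, 199, 198, 199, 200, 199, 200, 195, 171, 120, 76, 51, 49, 59, 61, 61, 62, 62, 62, 64, 62] [58, 59, 58, 56, 48, 45, 47, 50, 51, 51, 62, 82, 102, 130, 145, 150, 150, 150, 149, 150, 150, 150, 149, 152, 160, 184, 195, 196, 197, 196, 196, 195, 194, 180, 14
[... 718 characters left out ...]
 181, 182, 181, 181, 181, 181, 181, 178, 161, 128, 109, 112, 140, 153, 154, 154, 151, 150, 148, 148]
235 [107, 117, 138, 140, 116, 83, 72, 115, 192, 221, 225, 225, 225, 225, 225, 224, 224, 225, 225, 225, 225, 227, 236, 239, 240, 239, 239, 228, 173, 120, 102, 102, 110, 114, 115, 115, 112, 106, 103, 102] [106, 105, 106, 106, 106, 106, 99, 75, 80, 148, 233, 247, 248, 248, 248, 248, 248, 248, 248, 248, 248, 248, 248, 248, 248, 248, 248, 248, 248, 239, 175, 115, 110, 133, 144, 146, 145, 146, 147, 148, 148, 146]
[[90, 88, 87, 76, 59, 50, 66, 97, 130, 166, 189, 198, 200, 200], [137, 114, 108, 104, 84, 58, 46, 50, 52, 51, 51, 53, 52, 52], [80, 70, 70, 72, 68, 58, 43, 41, 63, 96, 124, 142, 149, 150]]
```

{"op": "step_arm", "data": {
  "deltas": [
    [0,-20,0,0,0,0],
    [0,-58,0,0,0,0],
    [0,-98,0,0,0,0],
    [0,-138,0,0,0,0],
    [0,-178,0,0,0,0]
  ]
}}

```text
time: 3.02
tool_pos: [576.2, 57.9, 252.2]
tcp_rot: [3.141, 0.0, 3.074]
contact_force: [0.6, -0.8, 0.3]
grip_width: 92.0
```

{"op": "step_arm", "data": {
  "deltas": [
    [0,-40,0,0,0,0],
    [0,-80,0,0,0,0],
    [0,-120,0,0,0,0],
    [0,-160,0,0,0,0],
    [0,-195,0,0,0,0]
  ]
}}

```text
time: 3.43
tool_pos: [563.1, -137.5, 252.3]
tcp_rot: [-3.141, 0.001, 3.073]
contact_force: [0.2, -0.2, -0.4]
grip_width: 91.9
```

{"op": "step_arm", "data": {
  "deltas": [
    [-8,-20,0,0,0,-0.07],
    [-20,-40,0,0,0,-0.15],
    [-31,-61,0,0,0,-0.227],
    [-31,-61,0,0,0,-0.227],
    [-31,-61,0,0,0,-0.227]
  ]
}}

```text
time: 3.85
tool_pos: [590.5, -199.2, 251.5]
tcp_rot: [3.141, -0.0, -2.986]
contact_force: [-0.6, 0.1, -0.3]
grip_width: 92.0
```

```bash
python3 - <<'E'
from h import *
import pickle
c=bot.capture('wrist'); save(c,'w_sh.png'); pickle.dump(c,open('w_sh.pkl','wb'))
o=bot.get_obs();print(o['time'],o['tool_pos'],o['tcp_rot'])
print(delta([470,17,250],frame(-.13)))
E
```

```text
3.9 [ 590.3628 -198.3905  251.6989] [ 3.1406 -0.0003 -2.985 ]
[ 85.296  231.5252   1.946    0.0009  -0.0004   0.2866]
```

View pics/w_sh.png

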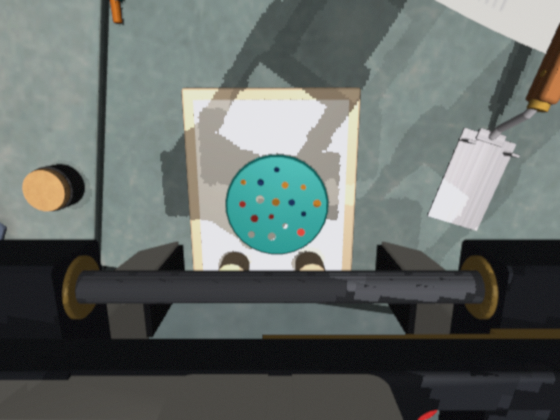

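The disc centre is at about (277,205), with the prop fronts at (233,262) and (311,262). The shelf front edge runs from (182,89) to (360,89), and the spatula blade is at (475,180). Next I'll work out the poses.

```bash
cat > est.py <<'E'
from h import *
import pickle
from scipy.optimize import least_squares
def world(p,x,y,z): return [p[0]+x*np.cos(p[2])-y*np.sin(p[2]),p[1]+x*np.sin(p[2])+y*np.cos(p[2]),z]
def inv(p,X): d=X[:2]-np.array(p[:2]);c,s=np.cos(p[2]),np.sin(p[2]);return d[0]*c+d[1]*s,-d[0]*s+d[1]*c
def fit(c,obs,p0,S=1):
    "obs: (u,v,z,axis,value): image point lies on line local axis=value"
    f=lambda p:[inv(p,ray(c,u,v,z))[a]-val for u,v,z,a,val in obs]
    r=least_squares(f,p0,loss='soft_l1');return r.x,np.array(f(r.x))
E
python3 - <<'E'
from est import *
c=pickle.load(open('w_nest.pkl','rb'))
obs=[(229,195,26,1,-59),(250,195,26,1,-37),(321.5,195,26,1,37),(343.2,195,26,1,59),
(229.6,235,26,1,-59),(250.2,235,26,1,-37),(319.2,235,26,1,37),(340.2,235,26,1,59),(240,166.2,26,0,-60),(332,167,26,0,-60)]
p,r=fit(c,obs,[630,233,-.07]);print('nest',p,r)
for q in [(-42,43,34),(-42,-43,34)]: print(proj(c,world(p,*q)))
c=pickle.load(open('w_sh.pkl','rb'))
I=c['color'];hsv=cv2.cvtColor(I,cv2.COLOR_RGB2HSV)
m=((hsv[...,0]>78)&(hsv[...,0]<98)&(hsv[...,1]>110)).astype(np.uint8);m[:140]=0;m[265:]=0;m[:,:215]=0;m[:,340:]=0
k,_=cv2.findContours(m,0,1);k=max(k,key=cv2.contourArea);h=cv2.convexHull(k);e=cv2.fitEllipse(h);print(e,'disc',ray(c,*e[0],22))
g=cv2.cvtColor(I,cv2.COLOR_RGB2GRAY).astype(int)
for r in(110,150,180,200):print(r,I[r,178:200].astype(int).sum(1).tolist(),I[r,342:368].astype(int).sum(1).tolist())
print([I[80:106,x].astype(int).sum(1).tolist() for x in(200,270,340)])
# blade mask
m=((hsv[...,1]<40)&(hsv[...,2]>120)).astype(np.uint8);m[:,:415]=0;m[:115]=0;m[240:]=0;m[:,525:]=0
k,_=cv2.findContours(m,0,1);k=max(k,key=cv2.contourArea);print(cv2.contourArea(k),cv2.boxPoints(cv2.minAreaRect(k)).tolist())
a=I[115:240,415:540,::-1];
b=I[80:265,175:365,::-1];f=lambda a,s:cv2.resize(a,s,interpolation=cv2.INTER_CUBIC)
cv2.imwrite('pics/crop.png',np.hstack([f(a,(500,500))]))
E
```

```text
nest [633.5045 234.2744  -0.0878] [ 0.1656 -0.0618  0.053   0.5417 -0.0916 -0.098  -0.4459 -0.0349  0.3107
 -0.3107]
[328.7968 186.1406]
[243.3746 184.8436]
((276.5350341796875, 203.81072998046875), (98.56085205078125, 101.3558120727539), 90.727294921875) disc [ 609.5659 -199.2302   22.    ]
110 [416, 411, 408, 390, 394, 519, 623, 651, 655, 655, 656, 656, 656, 656, 657, 671, 680, 688, 687, 687, 685, 678] [461, 464, 463, 461, 462, 458, 428, 374, 368, 452, 584, 637, 650, 655, 655, 644, 580, 472, 411, 401, 401, 403, 400, 397, 393, 388]
150 [241, 238, 244, 245, 243, 245, 256, 300, 363, 406, 414, 415, 416, 416, 420, 417, 418, 447, 519, 548, 538, 493] [688, 689, 687, 687, 679, 659, 646, 644, 644, 645, 642, 643, 643, 632, 568, 450, 400, 396, 397, 396, 395, 391, 396, 396, 401, 405]
180 [250, 250, 250, 248, 248, 249, 250, 252, 264, 301, 364, 401, 408, 413, 414, 412, 407, 411, 415, 457, 518, 540] [690, 689, 687, 670, 646, 636, 638, 634, 634, 635, 632, 630, 606, 523, 408, 392, 412, 415, 416, 400, 394, 391, 396, 400, 414, 422]
200 [254, 251, 250, 249, 248, 253, 250, 252, 257, 252, 271, 341, 387, 401, 406, 403, 405, 405, 403, 407, 432, 508] [688, 686, 681, 664, 659, 658, 656, 657, 655, 655, 652, 624, 551, 441, 377, 366, 370, 373, 370, 374, 370, 370, 366, 366, 365, 362]
[[410, 414, 421, 426, 428, 415, 390, 386, 475, 582, 641, 655, 659, 657, 662, 658, 658, 658, 663, 667, 679, 686, 687, 688, 688, 687], [404, 405, 402, 401, 400, 398, 392, 387, 457, 561, 622, 643, 647, 643, 645, 643, 645, 646, 643, 640, 663, 681, 689, 687, 688, 688], [262, 265, 263, 263, 265, 266, 265, 285, 329, 370, 392, 383, 363, 354, 351, 352, 351, 350, 357, 390, 437, 459, 463, 467, 466, 464]]
12856.0 [[415.0, 115.0], [524.0, 115.0], [524.0, 239.0], [415.0, 239.0]]
```

View pics/crop.png

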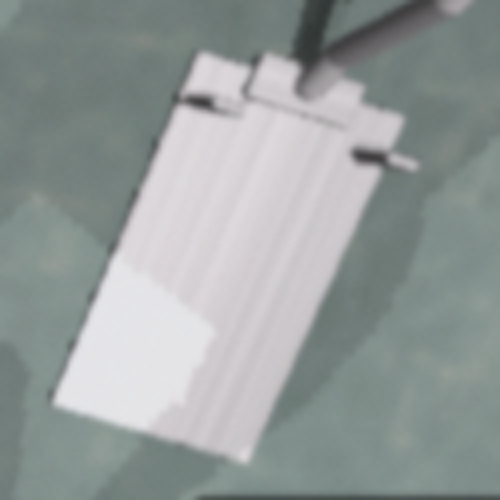

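```bash
python3 - <<'E'
from est import *
c=pickle.load(open('w_sh.pkl','rb'))
obs=[(200,88.4,16,0,-105),(270,88.5,16,0,-105),(340,88.6,16,0,-105)]+[(u,v,16,1,-90) for u,v in((183,110),(185.5,150),(187.4,180),(188.7,200))]+[(u,v,16,1,90) for u,v in((358.5,110),(356.4,150),(355.1,180),(354.35,200))]
p,r=fit(c,obs,[595,-207,.15]);print('shelf',p,r)
print('disc in shelf',inv(p,np.array([609.6,-199.2])),'disc home',world(p,25,0,16))
u=lambda x,y:(415+x/4-.4,115+y/4-.4)
obs=[(*u(53,405),1.9,1,-30),(*u(187,80),1.9,1,-30),(*u(248,463),1.9,1,30),(*u(390,145),1.9,1,30),(*u(100,419),1.9,0,45),(*u(200,449),1.9,0,45)]
s,r=fit(c,obs,[560,6,-.13]);print('spatula',s,r)
gp=world(s,-112,0,60);print('grip',gp)
for h in (110,60.5): print(delta([*gp[:2],h],frame(s[2])))
E
```

```text
shelf [ 599.4632 -206.438     0.1546] [-0.0466 -0.      0.0467  1.5172  1.4223  1.374   1.3764 -1.7917 -1.7315
 -1.3933 -1.0345]
disc in shelf (np.float64(11.130283727298432), np.float64(5.59111298355362)) disc home [np.float64(624.1651391512428), np.float64(-202.58914375396506), 16]
spatula [561.1218   7.2259  -0.1285] [ 0.1191  0.3166 -0.0724 -0.371  -0.1343  0.1343]
grip [np.float64(450.0457270233287), np.float64(21.58201803432311), 60]
[104.2474 239.0302 141.9591   0.0009  -0.0004   0.2851]
[104.2318 238.9831 191.4591   0.0009  -0.0004   0.2851]
```

{"op": "step_arm", "data": {
  "deltas": [
    [10,22,0,0,0,0],
    [26,60,0,0,0,0],
    [43,100,0,0,0,0],
    [61,140,0,0,0,0],
    [78,178,0,0,0,0]
  ]
}}

```text
time: 4.32
tool_pos: [485.6, -36.5, 251.9]
tcp_rot: [3.141, 0.0, -2.984]
contact_force: [0.4, 1.1, -0.1]
grip_width: 92.2
```

{"op": "step_arm", "data": {
  "deltas": [
    [13,31,10,0,0,0.07],
    [26,61,30,0,0,0.16],
    [26,61,55,0,0,0.24],
    [26,61,80,0,0,0.285],
    [26,61,90,0,0,0.285]
  ]
}}

```text
time: 4.73
tool_pos: [449.9, 19.0, 159.8]
tcp_rot: [3.141, -0.003, 3.013]
contact_force: [-1.0, -0.6, -1.0]
grip_width: 91.9
```

```bash
python3 - <<'E'
from h import *
c=bot.capture('wrist'); save(c,'w_sp.png')
o=bot.get_obs();print(o['time'],o['tool_pos'],o['tcp_rot'])
print(delta([450.05,21.6,60.5],frame(-.1285)))
E
```

```text
4.7833 [449.6173  18.7626 159.0308] [ 3.1412 -0.0052  3.015 ]
[-0.5817  2.8307 98.5302  0.0004 -0.0052  0.0019]
```

View pics/w_sp.png

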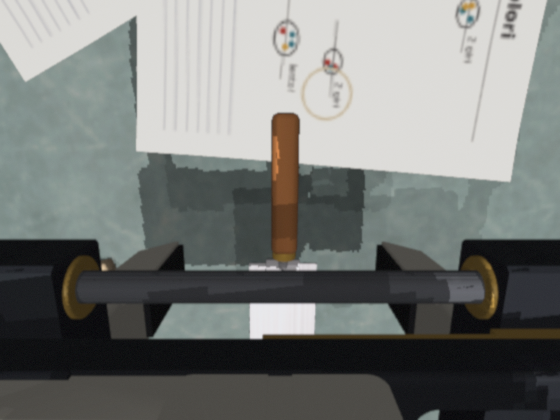

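The handle shows vertical and centred at column 285. That matches the estimate, so I'll descend and grip.

{"op": "step_arm", "data": {
  "deltas": [
    [0,2.8,20,0,-0.005,0.002],
    [-0.5,2.8,48,0,-0.005,0.002],
    [-0.5,2.8,75,0,-0.005,0.002],
    [-0.5,2.8,92,0,-0.005,0.002],
    [-0.5,2.8,98.5,0,-0.005,0.002]
  ]
}}

```text
time: 5.2
tool_pos: [451.9, 20.5, 62.0]
tcp_rot: [3.141, 0.002, 3.012]
contact_force: [-0.8, 0.2, 0.2]
grip_width: 91.7
```

{"op": "step_arm", "data": {
  "deltas": [
    [0,0,0,0,0,0],
    [0,0,0,0,0,0],
    [0,0,0,0,0,0],
    [0,0,0,0,0,0],
    [0,0,0,0,0,0]
  ],
  "fingers": 0
}}

```text
time: 5.62
tool_pos: [454.1, 19.3, 64.2]
tcp_rot: [3.141, 0.007, 3.012]
contact_force: [0.2, 0.2, 0.1]
grip_width: 63.4
```

{"op": "step_arm", "data": {
  "deltas": [
    [0,0,0,0,0,0],
    [0,0,0,0,0,0],
    [0,0,0,0,0,0],
    [0,0,0,0,0,0],
    [0,0,0,0,0,0]
  ]
}}

```text
time: 6.03
tool_pos: [453.6, 19.3, 63.2]
tcp_rot: [3.141, 0.005, 3.012]
contact_force: [-0.4, 0.2, -0.2]
grip_width: 29.7
```

{"op": "step_arm", "data": {
  "deltas": [
    [0,0,-5,0,0,0],
    [0,0,-15,0,0,0],
    [0,0,-30,0,0,0],
    [0,0,-42,0,0,0],
    [0,0,-50,0,0,0]
  ]
}}

```text
time: 6.45
tool_pos: [453.4, 19.3, 114.3]
tcp_rot: [3.142, 0.005, 3.012]
contact_force: [-0.1, 0.6, -1.6]
grip_width: 17.3
```

```bash
python3 - <<'E'
from h import *
o=bot.get_obs();print(o['time'],o['tool_pos'],o['tcp_rot'],o['contact_force'],o['moment'],o['grip_width'])
for n in('top','side'):
    c=bot.capture(n);save(c,n+'1.png')
    if n=='side': print(proj(c,o['tool_pos'])); u,v=proj(c,o['tool_pos']).astype(int); a=c['color'][v-40:v+60,u-50:u+110,::-1];cv2.imwrite('pics/sidec.png',cv2.resize(a,None,fx=5,fy=5,interpolation=cv2.INTER_CUBIC))
E
```

```text
6.45 [453.358   19.3246 114.2722] [3.1415 0.0054 3.0118] [-0.1459  0.5763 -1.5891] [ 0.0504  0.1166 -0.0714] 17.281631577426133
[260.8596 195.1472]
```

View pics/sidec.png

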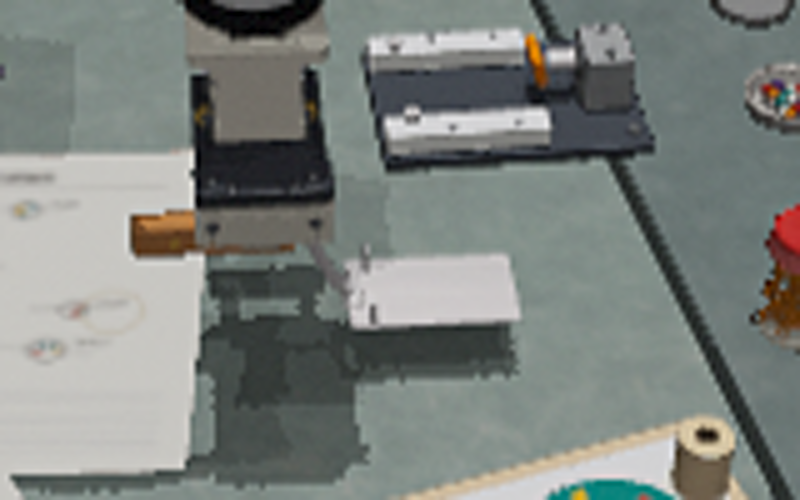

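The fingers were still closing when the lift began, so the grip height is uncertain. I'll set the spatula back down and regrip it properly.

{"op": "step_arm", "data": {
  "deltas": [
    [0,0,8,0,0,0],
    [0,0,18,0,0,0],
    [0,0,26,0,0,0],
    [0,0,31,0,0,0],
    [0,0,33,0,0,0]
  ]
}}

```text
time: 6.97
tool_pos: [452.5, 19.4, 78.6]
tcp_rot: [3.142, 0.002, 3.012]
contact_force: [-0.3, -0.7, -1.9]
grip_width: 17.8
```

{"op": "step_arm", "data": {
  "deltas": [
    [0,0,1,0,0,0],
    [0,0,2,0,0,0],
    [0,0,3,0,0,0],
    [0,0,4,0,0,0]
  ]
}}

```text
time: 7.3
tool_pos: [453.7, 19.3, 76.4]
tcp_rot: [3.141, 0.006, 3.012]
contact_force: [-0.4, 0.7, -2.2]
grip_width: 17.9
```

{"op": "step_arm", "data": {
  "deltas": [
    [0,0,1,0,0,0],
    [0,0,2,0,0,0],
    [0,0,3,0,0,0],
    [0,0,4,0,0,0]
  ]
}}

```text
time: 7.63
tool_pos: [452.2, 19.6, 73.0]
tcp_rot: [3.142, 0.003, 3.012]
contact_force: [-10.4, 1.0, 16.2]
grip_width: 17.7
```

{"op": "step_arm", "data": {
  "deltas": [
    [0,0,-1,0,0,0],
    [0,0,-1,0,0,0],
    [0,0,-1,0,0,0],
    [0,0,-1,0,0,0],
    [0,0,-1,0,0,0]
  ],
  "fingers": 30
}}

```text
time: 8.05
tool_pos: [453.7, 19.3, 73.2]
tcp_rot: [3.142, 0.005, 3.012]
contact_force: [-0.6, 0.1, 0.3]
grip_width: 30.0
```

{"op": "step_arm", "data": {
  "deltas": [
    [1,0,4,0,0,0],
    [2,0,9,0,0,0],
    [3,0,12.5,0,0,0],
    [3,0,12.5,0,0,0],
    [3,0,12.5,0,0,0]
  ]
}}

```text
time: 8.47
tool_pos: [450.2, 19.7, 60.3]
tcp_rot: [3.141, 0.004, 3.012]
contact_force: [-0.1, 0.2, 0.3]
grip_width: 30.1
```

```bash
python3 - <<'E'
from h import *
o=bot.get_obs();print(o['time'],o['tool_pos'],o['tcp_rot'],o['contact_force'],o['moment'],o['grip_width'])
print(delta([450.05,19.5,60.5],frame(-.1285)))
E
```

```text
8.4667 [450.2442  19.7296  60.2634] [3.1415 0.004  3.0117] [-0.1082  0.1886  0.27  ] [-0.0062  0.0136 -0.0034] 30.11189748188874
[ 0.1619 -0.2527 -0.2373  0.0001  0.004  -0.0014]
```

{"op": "step_arm", "data": {
  "deltas": [
    [0,0,0,0,0.004,-0.001],
    [0,0,0,0,0.004,-0.001],
    [0,0,0,0,0.004,-0.001],
    [0,0,0,0,0.004,-0.001],
    [0,0,0,0,0.004,-0.001]
  ],
  "fingers": 0
}}

```text
time: 8.88
tool_pos: [450.8, 19.7, 60.8]
tcp_rot: [3.141, 0.002, 3.013]
contact_force: [0.4, -1.8, -0.5]
grip_width: 17.7
```

```bash
python3 - <<'E'
from est import *
o=bot.get_obs();print(o['time'],o['tool_pos'],o['tcp_rot'],o['contact_force'],o['moment'],o['grip_width'])
c=bot.capture('top');save(c,'top2.png')
I=c['color'];print(proj(c,world([561.1,7.2,-.1285],0,0,2)))
sh=[599.5,-206.4,.1546]
# waypoints: above front of shelf
for x,z in((-230,110),(-230,82)): 
    P=world(sh,x,0,z);print(P,delta(P,frame(.1546)))
E
```

```text
8.8833 [450.8426  19.6816  60.8115] [3.1415 0.0017 3.0128] [ 0.4393 -1.7605 -0.4745] [-0.0042 -0.1349  0.0077] 17.676727351633915
[281.2155 185.6644]
[np.float64(372.2431631325807), np.float64(-241.8165229379619), 110] [  44.2649 -269.415   -49.2959   -0.0001    0.0016   -0.2834]
[np.float64(372.2431631325807), np.float64(-241.8165229379619), 82] [  44.3102 -269.4183  -21.2959   -0.0001    0.0016   -0.2834]
```

{"op": "step_arm", "data": {
  "deltas": [
    [0,0,-4,0,0,0],
    [0,0,-14,0,0,0],
    [0,0,-28,0,0,0],
    [0,0,-42,0,0,0],
    [0,0,-50,0,0,0]
  ]
}}

```text
time: 9.35
tool_pos: [450.6, 19.7, 111.9]
tcp_rot: [3.142, 0.002, 3.013]
contact_force: [0.5, 0.5, -1.6]
grip_width: 17.6
```

{"op": "step_arm", "data": {
  "deltas": [
    [2,-10,0,0,0,0],
    [6,-32,0,0,0,0],
    [11,-62,0,0,0,0],
    [16,-93,0,0,0,0],
    [21,-124,0,0,0,0]
  ]
}}

```text
time: 9.77
tool_pos: [412.4, -101.8, 110.0]
tcp_rot: [3.141, -0.0, 3.014]
contact_force: [0.1, -0.7, -2.3]
grip_width: 17.9
```

{"op": "step_arm", "data": {
  "deltas": [
    [3,-30,0,0,0,-0.06],
    [8,-60,0,0,0,-0.13],
    [13,-90,0,0,0,-0.19],
    [18,-120,0,0,0,-0.25],
    [23,-145,0,0,0,-0.283]
  ]
}}

```text
time: 10.18
tool_pos: [370.8, -243.4, 110.0]
tcp_rot: [3.141, 0.0, -2.985]
contact_force: [1.0, -0.1, -1.7]
grip_width: 17.4
```

{"op": "step_arm", "data": {
  "deltas": [
    [0,0,0,0,0,0],
    [0,0,0,0,0,0],
    [0,0,0,0,0,0]
  ]
}}

```text
time: 10.43
tool_pos: [371.6, -241.0, 110.0]
tcp_rot: [3.14, -0.0, -2.989]
contact_force: [0.5, -0.0, -2.8]
grip_width: 17.4
```

```bash
python3 - <<'E'
from est import *
import pickle
o=bot.get_obs();print(o['time'],o['tool_pos'],o['tcp_rot'],o['contact_force'],o['moment'],o['grip_width'])
sh=[599.5,-206.4,.1546]
for x,z,p in((-216,90,0),(-216,78,-.01)):
    P=world(sh,x,0,z);print(P,delta(P,frame(.1546,p),o))
for n in('wrist','side'):
    c=bot.capture(n);save(c,n+'3.png');pickle.dump(c,open(n+'3.pkl','wb'))
a=cv2.imread('pics/wrist3.png')[120:270,170:390]; b=cv2.imread('pics/side3.png')[195:320,220:400]
f=lambda a:cv2.resize(a,(560,400),interpolation=cv2.INTER_CUBIC)
cv2.imwrite('pics/s3.png',cv2.resize(b,(792,550),interpolation=cv2.INTER_CUBIC))
E
```

```text
10.4333 [ 371.5564 -240.9861  110.0158] [ 3.1402 -0.0001 -2.9887] [ 0.5287 -0.039  -2.7615] [0.0644 0.1482 0.001 ] 17.37680481902597
[np.float64(386.07618798538016), np.float64(-239.6607345852164), 90] [-14.5539  -0.9284  20.0133   0.0014  -0.0001  -0.0017]
[np.float64(386.07618798538016), np.float64(-239.6607345852164), 78] [-14.5549  -0.9446  32.0133   0.0014   0.0099  -0.0017]
```

View pics/s3.png

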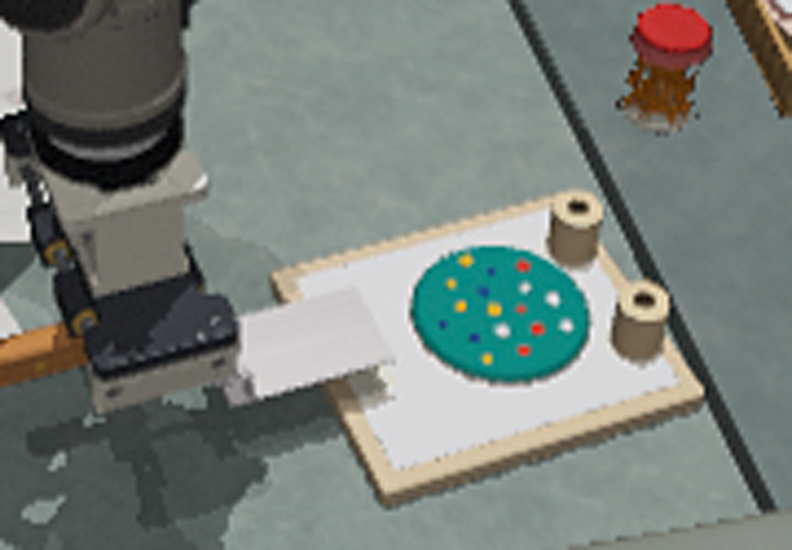

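The side crop shows the spatula held level, with its tip (377,325) just over the shelf front. The disc is at (500,313) ahead of the props at (575,230) and (640,320). Now I'll lower it onto the shelf.

{"op": "step_arm", "data": {
  "deltas": [
    [-4,-1,5,0.001,0.003,-0.002],
    [-9,-1,14,0.001,0.006,-0.002],
    [-14.5,-1,23,0.001,0.01,-0.002],
    [-14.5,-1,29,0.001,0.01,-0.002],
    [-14.5,-1,29.5,0.001,0.01,-0.002]
  ]
}}

```text
time: 10.95
tool_pos: [386.7, -239.2, 79.4]
tcp_rot: [3.14, -0.011, -2.984]
contact_force: [-0.1, 0.4, -1.9]
grip_width: 17.4
```

{"op": "step_arm", "data": {
  "deltas": [
    [0,0,0.3,0,0,0],
    [0,0,0.7,0,0,0],
    [0,0,1,0,0,0]
  ]
}}

```text
time: 11.2
tool_pos: [386.9, -240.3, 80.3]
tcp_rot: [-3.14, -0.009, -2.986]
contact_force: [-0.8, 0.1, -1.3]
grip_width: 18.1
```

```bash
python3 - <<'E'
from est import *
c=pickle.load(open('side3.pkl','rb'));sh=[599.5,-206.4,.1546]
s0=inv(sh,np.array([371.56,-240.99]));print(s0)
for y in(30,-30):
    q=proj(c,world(sh,s0[0]+156,s0[1]+y,51));print(((q-[220,195])*4.4))
o=bot.get_obs();print(o['time'],o['tool_pos'],inv(sh,o['tool_pos']),o['tcp_rot'],o['contact_force'],o['moment'])
E
```

```text
(np.float64(-230.547743147755), np.float64(0.9218619618913024))
[352.0589 282.3223]
[392.5409 355.4242]
11.2 [ 386.8539 -240.2915   80.2849] (np.float64(-215.32866112878548), np.float64(-0.7430513383911759)) [-3.1402 -0.0088 -2.9855] [-0.8389  0.0515 -1.3105] [0.0131 0.1132 0.0048]
```

{"op": "step_arm", "data": {
  "deltas": [
    [0,0.7,0.5,0,0,0],
    [0,0.7,1,0,0,0],
    [0,0.7,1.3,0,0,0]
  ]
}}

```text
time: 11.45
tool_pos: [386.7, -239.6, 79.0]
tcp_rot: [-3.14, -0.009, -2.986]
contact_force: [-0.7, -0.4, -1.9]
grip_width: 17.9
```

{"op": "step_arm", "data": {
  "deltas": [
    [0,0,0.3,0,0,0],
    [0,0,0.6,0,0,0],
    [0,0,0.6,0,0,0]
  ]
}}

```text
time: 11.7
tool_pos: [386.8, -239.6, 78.4]
tcp_rot: [-3.14, -0.009, -2.986]
contact_force: [-0.6, -0.2, 0.6]
grip_width: 17.5
```

{"op": "step_arm", "data": {
  "deltas": [
    [0,0,0.3,0,0,0],
    [0,0,0.6,0,0,0],
    [0,0,0.6,0,0,0]
  ]
}}

```text
time: 11.95
tool_pos: [386.8, -239.6, 77.8]
tcp_rot: [-3.14, -0.009, -2.986]
contact_force: [-2.6, -1.0, 2.6]
grip_width: 17.7
```

{"op": "step_arm", "data": {
  "deltas": [
    [-4,0,-0.3,0,0,0],
    [-8,0,-0.4,0,0,0],
    [-12,0,-0.4,0,0,0],
    [-16,0,-0.5,0,0,0],
    [-20,0,-0.5,0,0,0]
  ]
}}

```text
time: 12.37
tool_pos: [407.1, -236.3, 78.0]
tcp_rot: [-3.14, -0.009, -2.985]
contact_force: [-1.1, 0.2, 1.2]
grip_width: 18.0
```

{"op": "step_arm", "data": {
  "deltas": [
    [-3,0,0,0,0,0],
    [-6,0,-0.1,0,0,0],
    [-9,0,-0.1,0,0,0],
    [-12,0,-0.1,0,0,0],
    [-15,0,-0.15,0,0,0]
  ]
}}

```text
time: 12.78
tool_pos: [421.4, -234.0, 78.0]
tcp_rot: [-3.141, -0.009, -2.985]
contact_force: [-4.2, 0.1, 1.8]
grip_width: 17.7
```

{"op": "step_arm", "data": {
  "deltas": [
    [-3,0,0,0,0,0],
    [-6,0,-0.1,0,0,0],
    [-9,0,-0.1,0,0,0],
    [-12,0,-0.1,0,0,0],
    [-15,0,-0.15,0,0,0]
  ]
}}

```text
time: 13.2
tool_pos: [436.4, -231.7, 78.0]
tcp_rot: [-3.14, -0.009, -2.985]
contact_force: [-3.0, -1.5, 1.9]
grip_width: 17.7
```

```bash
python3 - <<'E'
from est import *
sh=[599.5,-206.4,.1546]
o=bot.get_obs();print(o['time'],o['tool_pos'],inv(sh,o['tool_pos']),o['tcp_rot'],o['contact_force'],o['moment'])
c=bot.capture('side');save(c,'side4.png')
b=cv2.imread('pics/side4.png')[205:320,220:400];cv2.imwrite('pics/s4.png',cv2.resize(b,None,fx=4.4,fy=4.4,interpolation=cv2.INTER_CUBIC))
E
```

```text
13.2 [ 436.3704 -231.6615   77.9706] (np.float64(-165.0739060030416), np.float64(0.1592847711120342)) [-3.1405 -0.0091 -2.9854] [-3.0088 -1.4805  1.8646] [-0.0349  0.2254 -0.008 ]
```

View pics/s4.png

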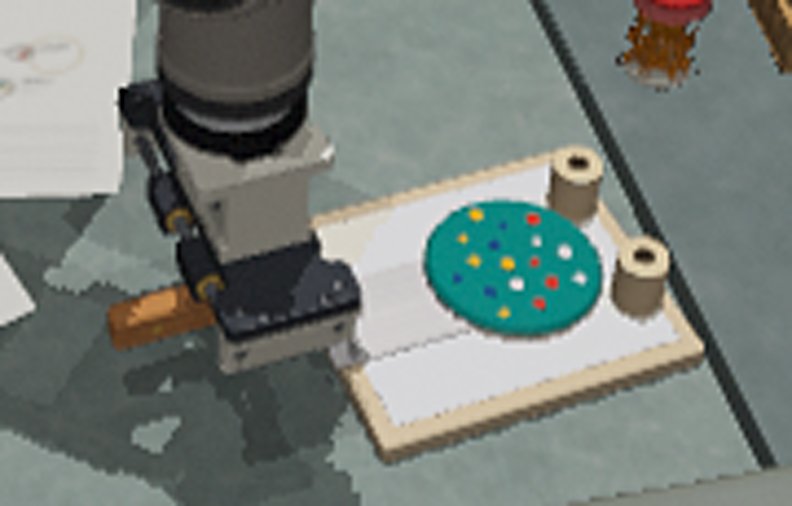

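The blade tip is sliding under the disc (disc at (515,265), nearly against the props) with only about 3 N. I'll continue.

{"op": "step_arm", "data": {
  "deltas": [
    [-3,0,0,0,0,0],
    [-6,0,-0.1,0,0,0],
    [-9,0,-0.1,0,0,0],
    [-12,0,-0.1,0,0,0],
    [-15,0,-0.15,0,0,0]
  ]
}}

```text
time: 13.67
tool_pos: [451.2, -229.3, 78.0]
tcp_rot: [-3.14, -0.009, -2.985]
contact_force: [-3.2, -1.8, 2.1]
grip_width: 17.6
```

{"op": "step_arm", "data": {
  "deltas": [
    [-3,0,0,0,0,0],
    [-6,0,-0.1,0,0,0],
    [-9,0,-0.1,0,0,0],
    [-12,0,-0.1,0,0,0],
    [-15,0,-0.15,0,0,0]
  ]
}}

```text
time: 14.08
tool_pos: [465.9, -227.0, 78.0]
tcp_rot: [-3.141, -0.009, -2.985]
contact_force: [-4.4, -0.7, 1.9]
grip_width: 17.8
```

{"op": "step_arm", "data": {
  "deltas": [
    [-3,0,0,0,0,0],
    [-6,0,-0.1,0,0,0],
    [-9,0,-0.1,0,0,0],
    [-12,0,-0.1,0,0,0],
    [-15,0,-0.15,0,0,0]
  ]
}}

```text
time: 14.5
tool_pos: [480.8, -224.7, 78.0]
tcp_rot: [-3.141, -0.009, -2.985]
contact_force: [-4.0, -1.0, 1.5]
grip_width: 17.9
```

{"op": "step_arm", "data": {
  "deltas": [
    [-3,0,0,0,0,0],
    [-6,0,-0.1,0,0,0],
    [-9,0,-0.1,0,0,0],
    [-12,0,-0.1,0,0,0],
    [-15,0,-0.15,0,0,0]
  ]
}}

```text
time: 14.92
tool_pos: [495.7, -222.3, 78.0]
tcp_rot: [-3.14, -0.009, -2.985]
contact_force: [-4.0, -1.0, 2.0]
grip_width: 17.8
```

```bash
python3 - <<'E'
from est import *
sh=[599.5,-206.4,.1546]
o=bot.get_obs();print(o['time'],o['tool_pos'],inv(sh,o['tool_pos']),o['tcp_rot'],o['contact_force'],o['moment'])
E
```

```text
14.9167 [ 495.6566 -222.3297   78.0213] (np.float64(-105.05779540406805), np.float64(0.2505700277060825)) [-3.1405 -0.0091 -2.9854] [-3.9642 -0.9967  2.0012] [0.0102 0.4546 0.0507]
```

{"op": "step_arm", "data": {
  "deltas": [
    [-1.5,0,0,0,0,0],
    [-3,0,0,0,0,0],
    [-4.5,0,0,0,0,0],
    [-6,0,0,0,0,0],
    [-7,0,-0.1,0,0,0]
  ]
}}

```text
time: 15.33
tool_pos: [502.4, -221.3, 78.1]
tcp_rot: [-3.14, -0.009, -2.985]
contact_force: [-4.2, -0.6, 1.9]
grip_width: 18.0
```

{"op": "step_arm", "data": {
  "deltas": [
    [-0.7,0,0,0,0,0],
    [-1.4,0,0,0,0,0],
    [-2,0,0,0,0,0]
  ]
}}

```text
time: 15.58
tool_pos: [504.3, -221.0, 78.0]
tcp_rot: [-3.141, -0.009, -2.985]
contact_force: [-4.4, -0.8, 1.0]
grip_width: 18.0
```

{"op": "step_arm", "data": {
  "deltas": [
    [-0.5,0,0,0,0,0],
    [-1,0,0,0,0,0]
  ]
}}

```text
time: 15.75
tool_pos: [505.0, -220.8, 78.1]
tcp_rot: [-3.141, -0.01, -2.985]
contact_force: [-6.0, -0.9, 2.7]
grip_width: 17.8
```

{"op": "step_arm", "data": {
  "deltas": [
    [-0.5,0,0,0,0,0],
    [-1,0,0,0,0,0],
    [-1,0,0,0,0,0]
  ]
}}

```text
time: 16.0
tool_pos: [505.4, -220.7, 78.0]
tcp_rot: [-3.141, -0.011, -2.985]
contact_force: [-8.2, -1.3, 3.2]
grip_width: 17.6
```

```bash
python3 - <<'E'
from est import *
sh=[599.5,-206.4,.1546]
o=bot.get_obs();print(o['time'],o['tool_pos'],inv(sh,o['tool_pos']),o['tcp_rot'],o['contact_force'],o['moment'])
E
```

```text
16.0 [ 505.3762 -220.7135   77.9767] (np.float64(-95.20526841489551), np.float64(0.35090709127606345)) [-3.141  -0.011  -2.9854] [-8.2307 -1.331   3.1888] [-0.091   0.9781 -0.076 ]
```

{"op": "step_arm", "data": {
  "deltas": [
    [0.5,0,-1.5,0,-0.01,0],
    [1.6,0,-4,0,-0.03,0],
    [3,0,-8,0,-0.05,0],
    [4.3,0,-12,0,-0.07,0],
    [5.8,0,-17,0,-0.09,0]
  ]
}}

```text
time: 16.42
tool_pos: [500.5, -221.4, 95.3]
tcp_rot: [-3.141, 0.083, -2.985]
contact_force: [-0.3, -0.1, -3.4]
grip_width: 17.7
```

{"op": "step_arm", "data": {
  "deltas": [
    [0,0,-5,0,0,0],
    [0,0,-10,0,0,0],
    [0,0,-15,0,0,0],
    [0,0,-20,0,0,0],
    [0,0,-25,0,0,0]
  ]
}}

```text
time: 16.83
tool_pos: [498.9, -221.9, 120.7]
tcp_rot: [-3.14, 0.081, -2.985]
contact_force: [-0.1, 0.1, -3.9]
grip_width: 18.1
```

{"op": "step_arm", "data": {
  "deltas": [
    [0.3,0,-5,0,0,0],
    [0.6,0,-11,0,0,0],
    [1,0,-18,0,0,0],
    [1.5,0,-24,0,0,0],
    [2,0,-28,0,0,0]
  ]
}}

```text
time: 17.25
tool_pos: [494.6, -222.6, 148.8]
tcp_rot: [-3.14, 0.082, -2.985]
contact_force: [0.9, 0.3, -4.7]
grip_width: 17.6
```

```bash
python3 - <<'E'
from est import *
sh=[599.5,-206.4,.1546]
o=bot.get_obs();print(o['time'],o['tool_pos'],inv(sh,o['tool_pos']),o['tcp_rot'],o['contact_force'],o['moment'],o['grip_width'])
c=bot.capture('side');save(c,'side5.png')
b=cv2.imread('pics/side5.png')[185:320,200:400];cv2.imwrite('pics/s5.png',cv2.resize(b,None,fx=4,fy=4,interpolation=cv2.INTER_CUBIC))
E
```

```text
17.25 [ 494.6    -222.6019  148.7731] (np.float64(-106.14367977720988), np.float64(0.14436457192284635)) [-3.1397  0.0817 -2.9852] [ 0.8507  0.2697 -4.6561] [-0.0406  0.4495  0.0247] 17.618434736258916
```

View pics/s5.png

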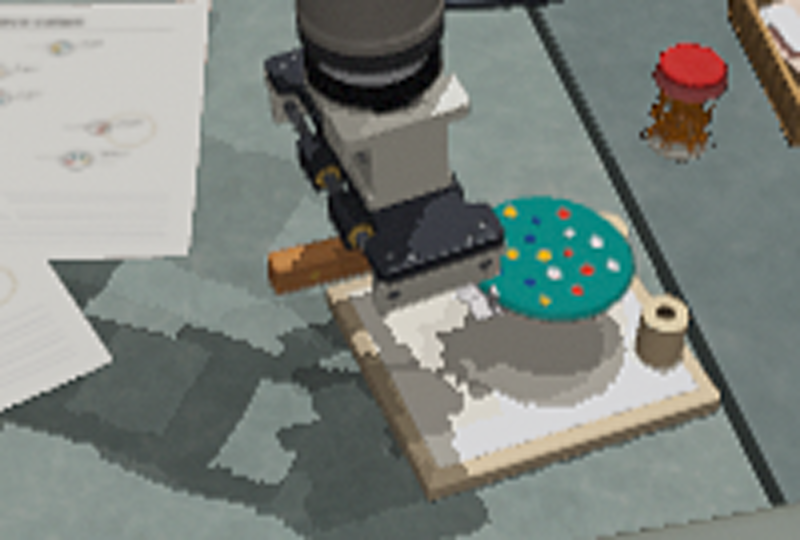

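The disc is lifted and sits flat against the ears, with its shadow on the shelf below it. That makes 10 pictures viewed, so from here I'll check numerically. I'll carry it sideways with gentle acceleration.

{"op": "step_arm", "data": {
  "deltas": [
    [0,2,0,0,0,0],
    [0,6.5,0,0,0,0],
    [0,13.5,0,0,0,0],
    [0,23,0,0,0,0],
    [0,35,0,0,0,0]
  ]
}}

```text
time: 17.72
tool_pos: [488.7, -187.0, 147.4]
tcp_rot: [-3.141, 0.081, -2.986]
contact_force: [-0.5, 0.6, -4.2]
grip_width: 18.0
```

{"op": "step_arm", "data": {
  "deltas": [
    [0,13.5,0,0,0,0],
    [0,28,0,0,0,0],
    [0,43,0,0,0,0],
    [0,58,0,0,0,0],
    [0,73,0,0,0,0]
  ]
}}

```text
time: 18.13
tool_pos: [477.1, -113.7, 147.6]
tcp_rot: [-3.141, 0.081, -2.985]
contact_force: [-0.3, -0.2, -4.2]
grip_width: 18.0
```

{"op": "step_arm", "data": {
  "deltas": [
    [0,15,0,0,0,0],
    [0,30,0,0,0,0],
    [0,45,0,0,0,0],
    [0,60,0,0,0,0],
    [0,75,0,0,0,0]
  ]
}}

```text
time: 18.55
tool_pos: [465.2, -39.7, 147.6]
tcp_rot: [-3.141, 0.081, -2.985]
contact_force: [0.9, -0.3, -3.8]
grip_width: 17.8
```

{"op": "step_arm", "data": {
  "deltas": [
    [0,15,0,0,0,0],
    [0,30,0,0,0,0],
    [0,45,0,0,0,0],
    [0,60,0,0,0,0],
    [0,75,0,0,0,0]
  ]
}}

```text
time: 18.97
tool_pos: [453.4, 34.3, 147.5]
tcp_rot: [-3.141, 0.081, -2.985]
contact_force: [0.0, -0.5, -3.3]
grip_width: 17.8
```

{"op": "step_arm", "data": {
  "deltas": [
    [0,15,0,0,0,0],
    [0,30,0,0,0,0],
    [0,45,0,0,0,0],
    [0,60,0,0,0,0],
    [0,75,0,0,0,0]
  ]
}}

```text
time: 19.38
tool_pos: [441.5, 108.2, 147.4]
tcp_rot: [-3.141, 0.081, -2.985]
contact_force: [-0.4, 0.1, -3.8]
grip_width: 17.6
```

{"op": "step_arm", "data": {
  "deltas": [
    [0,15,0,0,0,0],
    [0,30,0,0,0,0],
    [0,45,0,0,0,0],
    [0,60,0,0,0,0],
    [0,75,0,0,0,0]
  ]
}}

```text
time: 19.8
tool_pos: [429.7, 182.2, 147.3]
tcp_rot: [-3.141, 0.081, -2.985]
contact_force: [-0.1, 0.4, -3.7]
grip_width: 18.1
```

{"op": "step_arm", "data": {
  "deltas": [
    [0,14,0,0,0,0],
    [0,27,0,0,0,0],
    [0,38,0,0,0,0],
    [0,47,0,0,0,0],
    [0,54,0,0,0,0]
  ]
}}

```text
time: 20.22
tool_pos: [421.6, 235.3, 147.3]
tcp_rot: [-3.141, 0.081, -2.984]
contact_force: [-0.1, 0.5, -3.2]
grip_width: 17.8
```

{"op": "step_arm", "data": {
  "deltas": [
    [0,5,0,0,0,0],
    [0,8,0,0,0,0],
    [0,9,0,0,0,0],
    [0,9,0,0,0,0]
  ]
}}

```text
time: 20.55
tool_pos: [421.1, 242.8, 147.2]
tcp_rot: [-3.14, 0.081, -2.985]
contact_force: [-0.5, 0.7, -4.0]
grip_width: 17.5
```

```bash
cat >> est.py <<'E'
def disc(c,z):
    "disc centre from the green mask, whole visible"
    h=cv2.cvtColor(c['color'],cv2.COLOR_RGB2HSV);m=((h[...,0]>78)&(h[...,0]<98)&(h[...,1]>110)).astype(np.uint8)
    k,_=cv2.findContours(m,0,1);k=max(k,key=cv2.contourArea);k=cv2.convexHull(k)[:,0,:]
    return cv2.contourArea(k),k.min(0),k.max(0),k
def pose2(o,tx=-111):  # spatula origin pos from TCP
    T=Ro.from_euler('xyz',o['tcp_rot']);return o['tool_pos']+T.apply([tx,0,60.8])
E
python3 - <<'E'
from est import *
ne=[633.5,234.3,-.088]
o=bot.get_obs();print(o['time'],o['tool_pos'],inv(ne,o['tool_pos']),o['tcp_rot'],o['contact_force'],o['moment'],o['grip_width'])
for n in('side','top'):
    c=bot.capture(n);save(c,n+'6.png');pickle.dump(c,open(n+'6.pkl','wb'))
    a,lo,hi,k=disc(c,0)
    T=Ro.from_euler('xyz',o['tcp_rot'])
    # predicted disc rim outline: top ring z 7mm above blade, radius 55
    th=np.linspace(0,2*np.pi,40)
    pr=np.array([proj(c,o['tool_pos']+T.apply([-(111+9+55*np.cos(t)),55*np.sin(t),60.8-1.9-6])) for t in th])
    print(n,a,lo,hi,'pred',pr.min(0),pr.max(0))
P=world(ne,-165,0,148);print(delta(P,frame(ne[2],.08),o))
E
```

```text
20.55 [421.1333 242.7901 147.1682] (np.float64(-212.29110684761332), np.float64(-10.206884657105416)) [-3.1404  0.0809 -2.9853] [-0.5201  0.7153 -3.9558] [-0.0051  0.4913 -0.0219] 17.47219036558134
side 431.0 [258 145] [289 162] pred [258.614 140.524] [291.1451 159.2542]
top 716.5 [178 160] [212 193] pred [172.9806 155.9329] [211.5206 193.7114]
[-48.2648  -1.5286   3.0811   0.0184   0.0011   0.2435]
```

```bash
python3 - <<'E'
from est import *
c=pickle.load(open('side6.pkl','rb'))
th=np.linspace(0,2*np.pi,80)
def cmp(name,C,xd,zd):
    c['color']=cv2.imread(name)[:,:,::-1].copy(); a,lo,hi,k=disc(c,0)
    up=np.cross(zd,xd)
    ring=lambda h,r:np.array([proj(c,C+r*(np.cos(t)*xd+np.sin(t)*up)+zd*h) for t in th])
    pr=np.vstack([ring(9,53),ring(4,55)])
    print(name,'mask',lo,hi,'pred',pr.min(0),pr.max(0))
z=np.array([0,0,1.]);x=np.array([1.,0,0])
cmp('pics/side0.png',np.array([609.6,-199.2,16]),x,z)
for n,pos,rot in(('side5',[494.6,-222.6,148.8],[-3.1397,.0817,-2.9852]),('side6',[421.1,242.8,147.2],[-3.1404,.0809,-2.9853])):
  for d in (0,-.04,-.08):
    T=Ro.from_euler('xyz',rot)*Ro.from_euler('y',-d)
    cmp(f'pics/{n}.png',np.array(pos)+T.apply([-120,0,60.8-1.9]),-T.apply(x),-T.apply(z))
# handle in side6: orange-brown mask line
h=cv2.cvtColor(cv2.imread('pics/side6.png'),cv2.COLOR_BGR2HSV)
T=Ro.from_euler('xyz',[-3.1404,.0809,-2.9853]);
for X in(-183,-150): 
  for Z in (42,66): print(X,Z,proj(c,np.array([421.1,242.8,147.2])+T.apply([-(111+X),0,60.8-Z])))
u,v=proj(c,np.array([421.1,242.8,147.2])+T.apply([60,0,7])).astype(int)
m=((h[...,0]<20)&(h[...,1]>90))[v-14:v+15,u-14:u+25]
print(u,v);print('\n'.join(''.join('#' if q else '.' for q in r) for r in m))
E
```

```text
pics/side0.png mask [314 251] [353 281] pred [311.9556 249.8403] [352.8916 281.4854]
pics/side5.png mask [320 234] [358 264] pred [317.3336 228.3879] [360.7606 260.9953]
pics/side5.png mask [320 234] [358 264] pred [316.5377 230.0967] [359.7627 262.297 ]
pics/side5.png mask [320 234] [358 264] pred [315.7053 231.7872] [358.6823 263.6238]
pics/side6.png mask [258 145] [289 162] pred [258.6207 140.0999] [291.1905 159.7632]
pics/side6.png mask [258 145] [289 162] pred [258.069  141.6375] [290.6345 160.9037]
pics/side6.png mask [258 145] [289 162] pred [257.4862 143.132 ] [290.0066 162.0526]
-183 42 [218.2117 155.9227]
-183 66 [216.9861 149.7064]
-150 42 [228.0624 153.3021]
-150 66 [226.9647 147.0864]
221 151
......#######.#######..................
......#######.#######..#...............
.......##########.###..................
.......###############.................
.......#####..........##...............
.......................................
.......................................
.......................................
........................##.............
..................########.............
............##############.............
...........###############.............
...........###############............#
...........################............
...........########.#######............
...........################............
...........###########.................
............###........................
.......................................
.......................................
.......................................
.......................................
.......................................
.......................................
.......................................
.......................................
.......................................
.......................................
.......................................
```

The side view shows the spatula has drooped about 0.1 rad in the grip, and it isn't getting worse. I'll tip the tool up to compensate, then measure again.

{"op": "step_arm", "data": {
  "deltas": [
    [0.5,0,0,0,-0.01,0],
    [1,0,0,0,-0.03,0],
    [2,0,0,0,-0.05,0],
    [3,0,0,0,-0.07,0],
    [4,0,0,0,-0.08,0]
  ]
}}

```text
time: 21.07
tool_pos: [416.9, 241.8, 146.8]
tcp_rot: [-3.14, 0.162, -2.986]
contact_force: [0.0, -0.1, -3.7]
grip_width: 17.8
```

```bash
cat >> est.py <<'E'
th=np.linspace(0,2*np.pi,80)
def discpred(c,o,d,tx,ty=0):
    T=Ro.from_euler('xyz',o['tcp_rot']); G=o['tool_pos']+T.apply([0,0,6]); T2=T*Ro.from_euler('y',-d)
    C=G+T2.apply([-tx,ty,54-1.9]); R=lambda h,r:np.array([proj(c,C+T2.apply([r*np.cos(t),r*np.sin(t),-h])) for t in th])
    pr=np.vstack([R(9,53),R(4,55)]); return C,T2,np.r_[pr.min(0),pr.max(0)]
def fitd(c,o,ty=False):
    a,lo,hi,k=disc(c,0); ob=np.r_[lo,hi]+np.array([-2,-1.2,0,.5])
    r=least_squares(lambda p:discpred(c,o,p[0]/100,p[1],p[2])[2]-ob,[-5,120,0]);C,T2,pr=discpred(c,o,r.x[0]/100,r.x[1],r.x[2])
    print('mask',ob,'d',r.x[0]/100,'x,y',r.x[1:],'res',pr-ob,'disc',C,'blade pitch',np.arcsin(-T2.apply([1,0,0])[2]))
    return C
E
python3 - <<'E'
from est import *
ne=[633.5,234.3,-.088]
o=bot.get_obs();print(o['time'],o['tool_pos'],o['tcp_rot'],o['contact_force'],o['moment'],o['grip_width'])
c=bot.capture('side');save(c,'side7.png');fitd(c,o)
d=delta(world(ne,-165,0,148),frame(ne[2],.16),o);print(d)
E
```

```text
21.0667 [416.8729 241.7764 146.8142] [-3.1403  0.1617 -2.9857] [ 0.0031 -0.0713 -3.7043] [-0.0545  0.5556 -0.0004] 17.76094623788859
mask [256.  141.8 289.  160.5] d -0.14847125447481624 x,y [120.7959   7.2382] res [ 0.2712 -0.0974 -0.2712  0.1138] disc [536.7229 267.845   90.391 ] blade pitch 0.013271865424947824
[-52.2253  -1.1676   7.3216   0.0378   0.0019   0.2408]
```

```bash
cat >> est.py <<'E'
def ringC(c,C,T2):
    R=lambda h,r:np.array([proj(c,C+T2.apply([r*np.cos(t),r*np.sin(t),-h])) for t in th])
    pr=np.vstack([R(9,53),R(4,55)]);return np.r_[pr.min(0),pr.max(0)]
def joint(o):
    cs=[bot.capture('side'),bot.capture('top')]; ref=[cv2.imread('pics/side0.png'),cv2.imread('pics/top0.png')]
    flat=frame(0);C0=np.array([609.6,-199.2,16]);obs=[]
    for c,r in zip(cs,ref):
        _,lo,hi,_=disc(dict(color=r[:,:,::-1].copy()),0); b=ringC(c,C0,flat)-np.r_[lo,hi]
        _,lo,hi,_=disc(c,0); obs.append(np.r_[lo,hi]+b)
    f=lambda p:np.r_[tuple(discpred(c,o,p[0]/100,p[1],p[2])[2]-ob for c,ob in zip(cs,obs))]
    r=least_squares(f,[-5,120,0],loss='soft_l1');C,T2,_=discpred(cs[0],o,r.x[0]/100,r.x[1],r.x[2])
    print('bias-corr fit d %.3f x %.1f y %.1f'%(r.x[0]/100,r.x[1],r.x[2]),'res',f(r.x).round(1),'disc',C.round(1),'pitch',np.arcsin(-T2.apply([1,0,0])[2]).round(3))
    return C,cs
E
python3 - <<'E'
from est import *
o=bot.get_obs();C,cs=joint(o)
I=cs[0]['color'];cv2.imwrite('pics/s8.png',cv2.resize(I[105:205,190:330,::-1],(784,560),interpolation=cv2.INTER_CUBIC))
E
```

```text
bias-corr fit d -0.108 x 118.0 y 0.1 res [ 0.6 -0.4  0.3  0.4 -0.4  0.3  0.2  0.3] disc [536.6 260.7  95.2] pitch 0.054
```

View pics/s8.png

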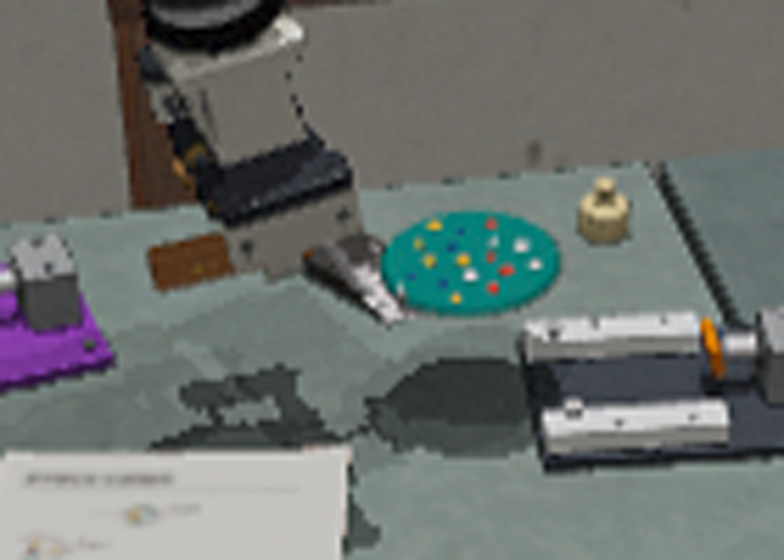

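The picture shows the disc seated on the blade at (470,262), slightly tip-up. The nest lies ahead, with its plunger at (712,350). Next I'll plan a smooth turn in front of the nest, then the descent.

```bash
cat >> est.py <<'E'
from scipy.spatial.transform import Slerp
def plan(pos,rot,ncall,o=None):
    o=o or bot.get_obs();T0=Ro.from_euler('xyz',o['tcp_rot']);p0=o['tool_pos'];S=Slerp([0,1],Ro.concatenate([T0,rot]))
    n=5*ncall;s=np.arange(n+1)/n;f=s*s*(3-2*s);P=[p0+(np.array(pos)-p0)*a for a in f];Q=[S(a) for a in f]
    for k in range(ncall):
        A,B=P[5*k],Q[5*k];print([np.r_[B.inv().apply(P[i]-A).round(1),(B.inv()*Q[i]).as_rotvec().round(3)].tolist() for i in range(5*k+1,5*k+6)])
E
python3 - <<'E'
from est import *
ne=[633.5,234.3,-.088]
plan(world(ne,-166,0,146),frame(ne[2],.16),4)
E
```

```text
[[-0.4, -0.0, 0.1, 0.0, 0.0, 0.002], [-1.4, -0.0, 0.3, 0.001, 0.0, 0.007], [-3.1, -0.1, 0.6, 0.002, 0.0, 0.015], [-5.3, -0.1, 1.0, 0.004, 0.0, 0.025], [-7.9, -0.2, 1.4, 0.006, 0.0, 0.038]]
[[-3.0, 0.0, 0.5, 0.002, 0.0, 0.014], [-6.4, 0.1, 1.2, 0.005, 0.0, 0.03], [-9.9, 0.2, 1.8, 0.007, 0.0, 0.047], [-13.6, 0.2, 2.5, 0.01, 0.0, 0.065], [-17.4, 0.3, 3.2, 0.013, 0.0, 0.083]]
[[-3.8, 0.4, 0.7, 0.003, 0.0, 0.018], [-7.5, 0.8, 1.4, 0.006, 0.0, 0.036], [-11.0, 1.1, 2.0, 0.008, 0.0, 0.053], [-14.3, 1.5, 2.6, 0.011, 0.0, 0.068], [-17.3, 1.8, 3.1, 0.013, 0.0, 0.083]]
[[-2.6, 0.5, 0.5, 0.002, 0.0, 0.013], [-4.8, 0.9, 0.9, 0.004, 0.0, 0.023], [-6.4, 1.2, 1.2, 0.005, 0.0, 0.031], [-7.4, 1.4, 1.3, 0.006, 0.0, 0.036], [-7.8, 1.5, 1.4, 0.006, 0.0, 0.038]]
```

{"op": "step_arm", "data": {
  "deltas": [
    [-0.4,0,0.1,0,0,0.002],
    [-1.4,0,0.3,0.001,0,0.007],
    [-3.1,0,0.6,0.002,0,0.015],
    [-5.3,0,1,0.004,0,0.025],
    [-8,0,1.4,0.006,0,0.038]
  ]
}}

```text
time: 21.63
tool_pos: [425.6, 243.5, 146.7]
tcp_rot: [-3.141, 0.161, -3.025]
contact_force: [0.4, 0.7, -4.2]
grip_width: 17.7
```

{"op": "step_arm", "data": {
  "deltas": [
    [-3,0,0.5,0.002,0,0.014],
    [-6.4,0,1.2,0.005,0,0.03],
    [-10,0,1.8,0.007,0,0.047],
    [-13.6,0,2.5,0.01,0,0.065],
    [-17.4,0,3.2,0.013,0,0.083]
  ]
}}

```text
time: 22.05
tool_pos: [443.2, 245.6, 146.4]
tcp_rot: [-3.141, 0.161, -3.11]
contact_force: [0.2, 1.1, -3.8]
grip_width: 17.7
```

{"op": "step_arm", "data": {
  "deltas": [
    [-3.8,0.4,0.7,0.003,0,0.018],
    [-7.5,0.8,1.4,0.006,0,0.036],
    [-11,1,2,0.008,0,0.053],
    [-14.3,1.5,2.6,0.011,0,0.068],
    [-17.3,1.8,3.1,0.013,0,0.083]
  ]
}}

```text
time: 22.47
tool_pos: [460.7, 248.0, 146.1]
tcp_rot: [-3.142, 0.161, 3.09]
contact_force: [0.0, -0.4, -3.7]
grip_width: 18.0
```

{"op": "step_arm", "data": {
  "deltas": [
    [-2.6,0.5,0.5,0.002,0,0.013],
    [-4.8,0.9,0.9,0.004,0,0.023],
    [-6.4,1.2,1.2,0.005,0,0.031],
    [-7.4,1.4,1.3,0.006,0,0.036],
    [-7.8,1.5,1.4,0.006,0,0.038]
  ]
}}

```text
time: 22.88
tool_pos: [468.4, 249.0, 146.0]
tcp_rot: [3.141, 0.161, 3.052]
contact_force: [-0.1, -0.7, -2.3]
grip_width: 17.6
```

{"op": "step_arm", "data": {
  "deltas": [
    [0,0,0,0,0,0],
    [0,0,0,0,0,0]
  ]
}}

```text
time: 23.05
tool_pos: [468.2, 249.0, 146.0]
tcp_rot: [3.142, 0.161, 3.053]
contact_force: [0.0, -0.4, -3.5]
grip_width: 17.9
```

```bash
python3 - <<'E'
from est import *
ne=[633.5,234.3,-.088]
o=bot.get_obs();print(o['time'],o['tool_pos'],inv(ne,o['tool_pos']),o['tcp_rot'],o['contact_force'],o['moment'])
C,cs=joint(o);print('disc in nest',inv(ne,C))
print(delta(np.array([*world(ne,-166,0,0)[:2],o['tool_pos'][2]-50]),frame(ne[2],.16),o))
E
```

```text
23.05 [468.2136 248.9954 145.9712] (np.float64(-165.93838511412721), np.float64(0.11211158371106045)) [3.1416 0.161  3.053 ] [ 0.0375 -0.3923 -3.5336] [0.0928 0.5895 0.0084]
bias-corr fit d -0.110 x 117.8 y -0.1 res [ 0.1 -0.1  0.  -0.4  0.   1.1  0.1 -0.6] disc [589.  238.2  94. ] pitch 0.051
disc in nest (np.float64(-44.70011200995635), np.float64(-0.05822412602101945))
[ 8.074  -0.114  49.3438 -0.0001  0.001  -0.0006]
```

{"op": "step_arm", "data": {
  "deltas": [
    [0.3,0,2,0,0.003,0],
    [1,0,6,0,0.01,0],
    [1.9,0,12,0,0.02,0],
    [3,0,19,0,0.03,0],
    [4.3,0,26,0,0.035,0]
  ]
}}

```text
time: 23.57
tool_pos: [468.4, 248.9, 118.8]
tcp_rot: [3.142, 0.125, 3.053]
contact_force: [-0.5, 0.2, -3.3]
grip_width: 17.9
```

{"op": "step_arm", "data": {
  "deltas": [
    [0.8,0,6.5,0,0,0],
    [1.6,0,12.5,0,0,0],
    [2.2,0,17.5,0,0,0],
    [2.6,0,20.5,0,0,0],
    [2.8,0,22,0,0,0]
  ]
}}

```text
time: 23.98
tool_pos: [468.0, 249.0, 96.8]
tcp_rot: [-3.141, 0.125, 3.053]
contact_force: [-0.7, 0.2, -4.6]
grip_width: 17.7
```

```bash
python3 - <<'E'
from est import *
ne=[633.5,234.3,-.088]
o=bot.get_obs();print(o['time'],o['tool_pos'],inv(ne,o['tool_pos']),o['tcp_rot'],o['contact_force'],o['moment'])
C,cs=joint(o);print('disc in nest',inv(ne,C))
E
```

```text
23.9833 [467.995  248.9618  96.8125] (np.float64(-166.15311016563075), np.float64(0.059380142330640595)) [-3.1413  0.1254  3.0529] [-0.7103  0.1906 -4.5671] [ 0.1285  0.5081 -0.0011]
bias-corr fit d -0.106 x 117.3 y -0.6 res [ 0.4  0.  -0.5 -0.1 -0.3  0.2  0.4 -0.2] disc [586.6 237.8  41.1] pitch 0.019
disc in nest (np.float64(-47.07130369210133), np.float64(-0.6865477258606902))
```

{"op": "step_arm", "data": {
  "deltas": [
    [-1.5,0,0.2,0,0,0],
    [-5,0,0.6,0,0,0],
    [-10,0,1.25,0,0,0],
    [-15.5,0,1.95,0,0,0],
    [-21,0,2.6,0,0,0]
  ]
}}

```text
time: 24.5
tool_pos: [490.2, 247.1, 97.8]
tcp_rot: [3.141, 0.127, 3.053]
contact_force: [0.9, -0.5, -2.9]
grip_width: 17.9
```

{"op": "step_arm", "data": {
  "deltas": [
    [-4.5,0,0.6,0,0,0],
    [-8,0,1,0,0,0],
    [-10.5,0,1.8,0,0,0],
    [-11.5,0,2.8,0,0,0],
    [-11.5,0,3.8,0,0,0]
  ]
}}

```text
time: 24.92
tool_pos: [501.4, 246.0, 95.1]
tcp_rot: [3.141, 0.126, 3.053]
contact_force: [-0.7, 0.5, -3.7]
grip_width: 18.0
```

```bash
python3 - <<'E'
from est import *
ne=[633.5,234.3,-.088]
o=bot.get_obs();print(o['time'],o['tool_pos'],inv(ne,o['tool_pos']),o['tcp_rot'],o['contact_force'],o['moment'])
C,cs=joint(o);print('disc in nest',inv(ne,C))
E
```

```text
24.9167 [501.3548 246.0422  95.0812] (np.float64(-132.66582417625733), np.float64(0.08295871947392186)) [3.1415 0.1261 3.0526] [-0.7029  0.485  -3.7099] [0.0107 0.5532 0.0113]
bias-corr fit d -0.089 x 115.6 y -4.4 res [-0.1 -0.   0.1 -0.1 -0.7  0.3  0.7 -0.2] disc [618.7 231.1  41.4] pitch 0.037
disc in nest (np.float64(-14.499916248916312), np.float64(-4.463423079230572))
```

{"op": "step_arm", "data": {
  "deltas": [
    [-1.5,0,0.7,0,0,0],
    [-3,0,1.3,0,0,0],
    [-4.5,0,1.9,0,0,0],
    [-6,0,2.5,0,0,0],
    [-7.5,0,3.1,0,0,0]
  ]
}}

```text
time: 25.43
tool_pos: [509.1, 245.4, 93.0]
tcp_rot: [3.141, 0.126, 3.053]
contact_force: [-0.8, 0.0, -3.4]
grip_width: 17.8
```

{"op": "step_arm", "data": {
  "deltas": [
    [-1.3,0,0.15,0,0,0],
    [-2.6,0,0.3,0,0,0],
    [-3.9,0,0.5,0,0,0],
    [-5,0,0.6,0,0,0],
    [-5,0,0.6,0,0,0]
  ]
}}

```text
time: 25.85
tool_pos: [514.2, 245.0, 93.2]
tcp_rot: [3.141, 0.126, 3.053]
contact_force: [-0.6, -0.6, -3.6]
grip_width: 17.9
```

```bash
python3 - <<'E'
from est import *
ne=[633.5,234.3,-.088]
o=bot.get_obs();print(o['time'],o['tool_pos'],inv(ne,o['tool_pos']),o['tcp_rot'],o['contact_force'],o['moment'])
C,cs=joint(o);print('disc in nest',inv(ne,C))
for c,n in zip(cs,('side','top')): save(c,n+'9.png')
# plunger block/pad: orange centroid in top view before and after
for n in('top6.png','top9.png'):
    h=cv2.cvtColor(cv2.imread('pics/'+n),cv2.COLOR_BGR2HSV);m=((h[...,0]>8)&(h[...,0]<25)&(h[...,1]>150)&(h[...,2]>100));m[:110]=0;m[150:]=0;m[:,:195]=0;m[:,235:]=0
    v,u=np.nonzero(m);print(n,len(u),u.mean(),v.mean(),ray(cs[1],u.mean(),v.mean(),50))
E
```

```text
25.85 [514.211  244.952   93.1621] (np.float64(-119.76354309545195), np.float64(0.1269144291588855)) [3.1414 0.1264 3.0527] [-0.6183 -0.5561 -3.579 ] [0.1208 0.6118 0.0387]
bias-corr fit d -0.132 x 114.8 y -7.1 res [ 0.9 -0.1 -0.  -0.2 -1.7  0.4  1.5  0.2] disc [628.3 227.7  34.4] pitch -0.006
disc in nest (np.float64(-4.558028258998153), np.float64(-7.03480917059812))
top6.png 27 211.96296296296296 137.0 [682.1946 230.2305  50.    ]
top9.png 28 212.32142857142858 136.28571428571428 [684.5868 229.423   50.    ]
```

```bash
cat > asc.py <<'E'
import cv2,numpy as np
def asc(n,u0,u1,v0,v1):
    I=cv2.imread('pics/'+n)[v0:v1,u0:u1];h=cv2.cvtColor(I,cv2.COLOR_BGR2HSV).astype(int)
    H,S,V=h[...,0],h[...,1],h[...,2];o=np.full(H.shape,'.')
    o[V<70]=' ';o[(S<50)&(V>120)]='w';o[(S<45)&(V>190)]='W';o[(H>78)&(H<98)&(S>110)]='G';o[(H>5)&(H<25)&(S>130)&(V>90)]='O'
    for i,r in enumerate(o):print(v0+i,''.join(r))
E
python3 - <<'E'
from asc import *
print('top',180);asc('top9.png',180,245,115,182)
print('side',275);asc('side9.png',275,345,145,190)
E
```

```text
top 180
115 .................................................................
116 ..............................w. ................................
117 ......................  ......w...w..............................
118 ....................    . .. .ww.www.............................
119 ...................   .      w..wwwwwwwww.w......................
120 ..................    ..     ...wwwww.wwwww. ....................
121 ..................          .w  wwwwwww...w     .................
122 ..................          .w..wwwwwww   w      ..  ............
123 ..................          .wwwwwwwwww. ..   .      ....  ......
124 .................           wwwwwwwwwwww.w.          . .  .......
125 .................           .wwwwwwwwwwwww     .   . ..    ......
126     .  ..........              ....wwwwww.     ....  .  .. ......
127                 .                ..  ...ww    ..   .   ... ......
128                  .                            . .  .   ... ......
129 ..               .               www         .. ... .... ........
130 ..........w...  .               .www. 
[... 6281 characters left out ...]
.........................
181  ..wwwww..  wWWWWWWWWWWWWwWWWWwwwwww......w.w...............  . ..w..w
182   ..wwwww. .wwwwwwww.....wwwwwwwwwwwwwwwwwwww................  .. wwww
183     w...ww. .wwwwwwwwwwwwwwwwwwwwwwww.ww....w.....................w.w.
184    .ww..www .wwwwwwww.ww......www.......     ..............       w...
185    .wwwwwww .wwww........     .. ..........                       w...
186    .wwwwwww .  ............                          ...      wwww....
187     .wwwwww.                        .................www.  ..www......
188 .. .wwwwwwww         ..............wwwwwwwwwwwwwwwwwwwwww   .w........
189 ......wwwwww.........wwwwwwwwwwwwwwwwwwwwwwwwwwwwwwwwwwww.  ..w.......
```

```bash
cat >> est.py <<'E'
def jfit(o,cs,mask,p0=(-10.6,118,0)):
    "joint fit on chosen box sides only; mask 8 flags: side umin,vmin,umax,vmax then top"
    ref=[cv2.imread('pics/side0.png'),cv2.imread('pics/top0.png')];flat=frame(0);C0=np.array([609.6,-199.2,16]);obs=[]
    for c,r in zip(cs,ref):
        _,lo,hi,_=disc(dict(color=r[:,:,::-1].copy()),0); b=ringC(c,C0,flat)-np.r_[lo,hi]
        _,lo,hi,_=disc(c,0); obs.append(np.r_[lo,hi]+b)
    f=lambda p:np.r_[tuple(discpred(c,o,p[0]/100,p[1],p[2])[2]-ob for c,ob in zip(cs,obs))]
    w=np.array(mask,float)
    r=least_squares(lambda p:np.r_[f(p)*w,(p-np.array(p0))*[.3,.1,.1]],p0);C,T2,_=discpred(cs[0],o,r.x[0]/100,r.x[1],r.x[2])
    print('d %.3f x %.1f y %.1f'%(r.x[0]/100,*r.x[1:]),'res',f(r.x).round(1),'disc',C.round(1),'pitch',np.arcsin(-T2.apply([1,0,0])[2]).round(3));return C
E
python3 - <<'E'
from est import *
ne=[633.5,234.3,-.088]
o=bot.get_obs();cs=[bot.capture('side'),bot.capture('top')]
C=jfit(o,cs,[1,0,1,1,0,1,1,0]);print(inv(ne,C),o['time'])
E
```

```text
d -0.134 x 114.6 y -1.2 res [ 0.6 -0.9 -0.4 -1.2 -3.6  0.2  0.6 -0. ] disc [628.6 233.6  34.3] pitch -0.007
(np.float64(-4.863275323053378), np.float64(-1.1655346716276398)) 25.95
```

{"op": "step_arm", "data": {
  "deltas": [
    [-1,0,0,0,-0.003,0],
    [-2,0,0,0,-0.006,0],
    [-3,0,0.1,0,-0.01,0]
  ]
}}

```text
time: 26.3
tool_pos: [516.9, 244.7, 93.4]
tcp_rot: [3.142, 0.136, 3.053]
contact_force: [-1.6, 0.5, -3.3]
grip_width: 17.7
```

{"op": "step_arm", "data": {
  "deltas": [
    [-0.6,0,0.1,0,0,0],
    [-1.2,0,0.1,0,0,0],
    [-1.8,0,0.2,0,0,0],
    [-1.8,0,0.2,0,0,0]
  ]
}}

```text
time: 26.63
tool_pos: [518.8, 244.5, 93.4]
tcp_rot: [3.142, 0.136, 3.053]
contact_force: [-1.8, -0.5, -3.7]
grip_width: 17.7
```

```bash
python3 - <<'E'
from est import *
from asc import asc
ne=[633.5,234.3,-.088]
F=[]
for i in range(3):
    if i<2: cs=[bot.capture('side'),bot.capture('top')][:]
    o=bot.get_obs();F.append(o['contact_force'])
print(o['time'],o['tool_pos'],inv(ne,o['tool_pos']),o['tcp_rot'],np.mean(F,0),o['moment'])
C=jfit(o,cs,[1,0,1,1,0,1,1,0]);print(inv(ne,C))
save(cs[0],'sideA.png');save(cs[1],'topA.png');asc('sideA.png',280,330,158,182);asc('topA.png',200,232,117,142)
E
```

```text
26.8333 [518.8    244.5082  93.4026] (np.float64(-115.15335111822587), np.float64(0.08814442968774117)) [3.1415 0.1362 3.0528] [-2.1756 -0.0452 -3.6873] [ 0.0537  0.7704 -0.031 ]
d -0.134 x 112.5 y -3.5 res [ 0.6 -1.  -0.4 -1.2 -2.7  0.2  0.5  0. ] disc [631.5 231.   35.6] pitch 0.002
(np.float64(-1.709342564234316), np.float64(-3.50625663156288))
158 ..wwwwwwwwwwwwwwwwwwwwwwwwwwwwwwwwwww.  ..........
159 .wwwwwwwwwwwwwwwwwwwwwwwwwwwwwwwwwwwww  ......w..w
160 wwwwwwwwwwwwwwww.Gw.GGGG..wwwwwwwwwwww.  .....wwww
161 wwwwwwwwwwwwwGGGG.O.GGGGGGGG.wWWWWwww.w  ..w. wwww
162 .wwwwwwwwWW.GGGGGGO.GGGGGGGG.GGwWWww.OO.  ... wwww
163 ..wwWWWWww.GGGG.GGGGGG.GGGG...GGGwW..OO.    . wwww
164 .w..WWw..GGGGG.OGGGGGGGGGGG...GGGG...OOO....w .www
165 ....WWw.GGGGGGGGGGGGGGGGGGGGGGGGGGGG.OOO.WWWW .www
166 ...wWWw.GGGGGGGG.GGG.GGGGGG..GGGGGGGG.OO.WWWW...ww
167 ...wWWWGGGGGGGG.OGGGG.GGGGGG.GGG.GGGG.OO.wwww.  ww
168 ...wwWwGGGGGGGG..GGG.O.GGGwGGGG.W.GGGG.OO....     
169 w..wwwwGGGGG.GGGGGGG...GG...GGGGw.GGGG OO..     ..
170 ww..www.G.GGGGGGGGGGGG.GGGGGGGGGGGGGGG OO...    ..
171 wwwwWWWwGWGGGGGG.GGGG.WGGGG..GG
[... 791 characters left out ...]

123         .wwwwwwwwww. ..   ...   
124         wwwwwwwwwwww.w.         
125         .wwwwwwwwwwwww     .    
126            ....wwwwww.     ...  
127      .       ... ...ww    .   . 
128                           . ..  
129      .       www          .. .. 
130  .     ..   .www.        .... . 
131   .    ..   .www.        . . .. 
132       ..    wwww         ..... .
133  . .. .. ....www         .......
134     . .OOOOOO. .       ....... .
135      ..OOOOOOOOOOO ... ... .....
136     . ..OOOOOOOOOO  ........ ...
137 ww .    GG  ...OOO  ............
138 ww  GGGGGGGGGGGG .   .. .. .....
139 w.GGGGGGGGGGGGGGGGG  ...........
140 .GGGGGGGGGGGGGGGGGGGG ...  . ...
141 GGGGGGGGGGGGGGGGGGGGGG   ....
```

{"op": "step_arm", "data": {
  "deltas": [
    [0.1,0,1,0,0,0],
    [0.3,0,2,0,0,0],
    [0.4,0,3,0,0,0],
    [0.5,0,4,0,0,0],
    [0.7,0,5,0,0,0]
  ]
}}

```text
time: 27.25
tool_pos: [518.8, 244.6, 88.4]
tcp_rot: [3.141, 0.136, 3.053]
contact_force: [-3.1, -0.5, -0.5]
grip_width: 17.6
```

{"op": "step_arm", "data": {
  "deltas": [
    [0.1,0,1,0,0,0],
    [0.3,0,2,0,0,0],
    [0.4,0,3,0,0,0]
  ]
}}

```text
time: 27.5
tool_pos: [518.8, 244.6, 85.4]
tcp_rot: [3.141, 0.136, 3.053]
contact_force: [-3.3, 1.1, -0.1]
grip_width: 18.1
```

```bash
python3 - <<'E'
from est import *
ne=[633.5,234.3,-.088]
F=[]
for i in range(2):
    cs=[bot.capture('side'),bot.capture('top')]
    o=bot.get_obs();F.append(o['contact_force'])
print(o['time'],o['tool_pos'],inv(ne,o['tool_pos']),o['tcp_rot'],np.mean(F,0),o['moment'])
C=jfit(o,cs,[1,0,1,1,0,1,1,0]);print(inv(ne,C))
E
```

```text
27.7 [518.7418 244.534   85.2393] (np.float64(-115.21358895080262), np.float64(0.1086827643936612)) [3.1415 0.136  3.0528] [-2.7606  0.1286 -2.737 ] [0.092  0.7424 0.0252]
d -0.110 x 112.5 y -1.2 res [ 0.8 -0.1 -0.3 -0.3 -3.   0.3  0.   0.2] disc [632.8 233.1  30.2] pitch 0.026
(np.float64(-0.5827933782392735), np.float64(-1.2139982826695503))
```

```bash
cat >> est.py <<'E'
def plunger(c,ne=(633.5,234.3,-.088)):
    "pad travel mm from its upper rim in the side view, against side0"
    def cen(I):
        I=I.astype(float);m=np.clip(I[...,0]-I[...,2]-60,0,None)[159:167,310:325];return (m*np.arange(310,325)).sum(1)/(m.sum(1)+1e-6),m.sum(1)
    r0,w0=cen(cv2.imread('pics/side0.png')[:,:,::-1]);r1,w1=cen(c['color'])
    a,b=[proj(c,world(ne,x,0,48)) for x in(43,53)];k=(b-a)[0]/10
    return ((r1-r0)/k).round(1),w0.round(),w1.round()
E
python3 - <<'E'
from est import *
c=bot.capture('side')
for n in('side0','side6','side7','side9','sideA',None):
    if n: c['color']=cv2.imread(f'pics/{n}.png')[:,:,::-1].copy() if __import__('os').path.exists(f'pics/{n}.png') else c['color']
    else: c=bot.capture('side')
    print(n,*plunger(c))
ne=(633.5,234.3,-.088);print([proj(c,world(ne,x,0,48)) for x in(43,53)])
E
```

```text
side0 [0. 0. 0. 0. 0. 0. 0. 0.] [  0.   0.   0. 201. 314. 288. 311. 326.] [  0.   0.   0. 201. 314. 288. 311. 326.]
side6 [ 0.  0.  0. -0.  0.  0.  0.  0.] [  0.   0.   0. 201. 314. 288. 311. 326.] [  0.   0.   0. 201. 312. 288. 313. 325.]
side7 [ 0.  0.  0. -0.  0.  0.  0.  0.] [  0.   0.   0. 201. 314. 288. 311. 326.] [  0.   0.   0. 201. 315. 289. 312. 325.]
side9 [0.  0.  0.  2.7 2.8 1.8 3.1 2.9] [  0.   0.   0. 201. 314. 288. 311. 326.] [  0.   0.   0. 293. 306. 342. 339. 314.]
sideA [0.  0.  0.  5.4 6.3 5.  5.9 6.4] [  0.   0.   0. 201. 314. 288. 311. 326.] [  0.   0.   0. 215. 304. 339. 310. 315.]
None [0.  0.  0.  6.3 6.4 6.2 7.  6.5] [  0.   0.   0. 201. 314. 288. 311. 326.] [  0.   0.   0. 323. 297. 271. 318. 307.]
[array([314.282 , 164.4159]), array([317.1378, 164.2475])]
```

The plunger pad's edge gives a clean reading: it has moved only 6.5 mm, so the disc is at x ≈ −0.5 and touching the pins. I'll raise it a little, push about 4.5 mm further, then lower again.

{"op": "step_arm", "data": {
  "deltas": [
    [-0.2,0,-1.5,0,0,0],
    [-0.4,0,-3,0,0,0],
    [-1.2,0,-2.9,0,0,0],
    [-2.2,0,-2.8,0,0,0],
    [-3.2,0,-2.6,0,0,0]
  ]
}}

```text
time: 28.22
tool_pos: [521.5, 244.3, 88.4]
tcp_rot: [3.142, 0.136, 3.053]
contact_force: [-2.4, 0.1, -1.5]
grip_width: 17.8
```

{"op": "step_arm", "data": {
  "deltas": [
    [-1,0,0.1,0,0,0],
    [-2,0,0.3,0,0,0],
    [-2,0,0.3,0,0,0]
  ]
}}

```text
time: 28.47
tool_pos: [523.7, 244.1, 88.3]
tcp_rot: [3.142, 0.136, 3.053]
contact_force: [-2.9, -0.2, -2.3]
grip_width: 17.8
```

```bash
python3 - <<'E'
from est import *
ne=[633.5,234.3,-.088]
F=[]
for i in range(2):
    cs=[bot.capture('side'),bot.capture('top')]
    o=bot.get_obs();F.append(o['contact_force'])
print(o['time'],o['tool_pos'],inv(ne,o['tool_pos']),o['tcp_rot'],np.mean(F,0),o['moment'])
C=jfit(o,cs,[1,0,1,1,0,1,1,0]);print(inv(ne,C),plunger(cs[0])[0])
E
```

```text
28.6667 [523.6663 244.1004  88.3544] (np.float64(-110.26998157994953), np.float64(0.10955186957191287)) [3.1414 0.1363 3.0528] [-1.6234 -0.3656 -2.6461] [ 0.0761  0.7846 -0.0383]
d -0.126 x 112.7 y -1.4 res [ 0.  -0.4 -0.  -0.6 -2.7 -0.1  0.3  0.7] disc [637.1 232.6  31.4] pitch 0.01
(np.float64(3.711874354906482), np.float64(-1.3835898795976969)) [   0.     0.  1117.    10.3    6.9   11.2   10.6   11. ]
```

{"op": "step_arm", "data": {
  "deltas": [
    [0.1,0,0.8,0,0,0],
    [0.2,0,1.6,0,0,0],
    [0.3,0,2.4,0,0,0],
    [0.4,0,3.2,0,0,0],
    [0.5,0,4,0,0,0]
  ]
}}

```text
time: 29.08
tool_pos: [523.5, 244.1, 84.3]
tcp_rot: [3.141, 0.136, 3.053]
contact_force: [-4.6, 0.2, -0.4]
grip_width: 17.7
```

```bash
cat > st.py <<'E'
from est import *
from asc import asc
ne=[633.5,234.3,-.088]
F=[]
for i in range(3):
    cs=[bot.capture('side'),bot.capture('top')]
    o=bot.get_obs();F.append(o['contact_force'])
print(o['time'],o['tool_pos'],inv(ne,o['tool_pos']),o['tcp_rot'],np.mean(F,0),o['moment'])
C=jfit(o,cs,[1,0,1,1,0,1,1,0]);print(inv(ne,C),plunger(cs[0])[0]);save(cs[0],'sideB.png');save(cs[1],'topB.png')
E
python3 st.py
```

```text
29.3833 [523.6366 244.1192  84.2708] (np.float64(-110.30123006068817), np.float64(0.12565166387093996)) [3.1415 0.1361 3.0528] [-3.3452  0.0013 -1.4398] [ 0.0363  0.8265 -0.0191]
d -0.114 x 112.7 y -0.3 res [ 0.1  0.  -0.  -0.2 -2.9 -0.   0.1 -0.2] disc [637.7 233.7  28.7] pitch 0.022
(np.float64(4.285122979364766), np.float64(-0.23549503915612158)) [   0.     0.  1117.    10.3    7.7   11.2   11.2   12. ]
```

{"op": "step_arm", "data": {
  "deltas": [
    [0.2,0,0.3,0,0.005,0],
    [0.4,0,0.6,0,0.01,0],
    [0.5,0,0.9,0,0.015,0],
    [0.6,0,1.2,0,0.02,0],
    [0.6,0,1.5,0,0.02,0]
  ]
}}

```text
time: 29.8
tool_pos: [523.8, 244.2, 82.9]
tcp_rot: [3.141, 0.117, 3.053]
contact_force: [-0.3, -0.1, -1.3]
grip_width: 17.7
```

```bash
python3 st.py
```

```text
30.1 [523.2841 244.1514  82.7762] (np.float64(-110.65523247070391), np.float64(0.12682646277084686)) [3.1414 0.1163 3.0529] [-1.1012  0.3282 -1.44  ] [ 0.0336  0.3382 -0.0036]
d -0.098 x 112.7 y 0.6 res [ 0.9  0.4 -0.3  0.1 -4.1  0.3 -0.2  0.1] disc [637.2 234.6  26.8] pitch 0.018
(np.float64(3.6391343477160807), np.float64(0.6462979756726399)) [   0.     0.  1117.     9.9    7.1   11.2   10.5   10.7]
```

{"op": "step_arm", "data": {
  "deltas": [
    [0.1,0,0.8,0,0.003,0],
    [0.2,0,1.6,0,0.006,0],
    [0.3,0,2.4,0,0.01,0],
    [0.3,0,3.2,0,0.01,0],
    [0.4,0,4,0,0.01,0]
  ]
}}

```text
time: 30.52
tool_pos: [522.7, 244.3, 78.9]
tcp_rot: [3.142, 0.105, 3.053]
contact_force: [-6.2, 0.1, 4.2]
grip_width: 17.4
```

```bash
python3 st.py; python3 -c "
from asc import *
asc('sideB.png',240,330,150,192)"
```

```text
30.8167 [522.6617 244.254   78.7832] (np.float64(-111.28419394073894), np.float64(0.17429049248683093)) [-3.1415  0.1049  3.0531] [-5.3463  0.2706  3.1022] [ 0.0063  0.5837 -0.0127]
d -0.082 x 113.8 y 2.0 res [ 1.   0.9 -0.2  0.7 -5.3  0.4 -0.5  0.1] disc [638.  236.   23.4] pitch 0.023
(np.float64(4.367672961108232), np.float64(2.1110366539635064)) [   0.     0.  1117.     9.9    7.2   11.1   10.5   10.6]
150 www.                                      wwwwwwwwwwwwwwwwwwwwwwwwwwwwwww.  ..............
151 www    .                                  .wwwwwwwwwwwwwwwwwwwwwwwwwwwwwww  ..w...........
152 www                                 . ..  .wwwwwwwwwwwwwwwwwwwwwwwwwwwwwww.  .............
153 www.                               ..  .. .wwwwwwwwwwwwwwwwwwwwwwwwwwwwwwww  .............
154 wwww.                             ...      wwwwwwwwwwwwwwwwwwwwwwwwwwwwwwww.  .w..........
155 wwwww..                                   .wwwwwwwwwwwwwwwwwwwwwwwwwwwwwwwww  ..w.ww......
156 wwwwwww..                                ..wwwwwwwwwwwwwwwwwwwwwwwwwwwwwwwww.  .w.w.......
157 wwwwwwwww.           
[... 2599 characters left out ...]
www.w.....www........    ..........
185 wwwwwwwwwWWWw ...........            ...  wwww .wwww........     .  ..........            
186 WWWWWWWWWWWWw ..........          .  .....wwww .  ............                          ..
187 WWWWWWWWWWWWw...........          ..  .  .w.ww.                        .................ww
188 WWWWWWWWWWWWww...........          .........www         ..............wwwwwwwwwwwwwwwwwwww
189 WWWWWWWWWWWWwww.........       .  ...........ww.........wwwwwwwwwwwwwwwwwwwwwwwwwwwwwwwwww
190 WWWWWWWWWWWWwww...............................wwwwwwwwwwwwwwwwwwwwwwwwwwwwwwwwwwwwwwwwwwww
191 WWWWWWWWWWWWwwww.............................wwwwwwwwwwwwwwwwwwwwwwwwwwwwwwwwwwwwwwwwwwwww
```

```bash
python3 - <<'E'
import cv2,numpy as np
a=cv2.imread('pics/sideB.png')[140:200,265:345];b=cv2.imread('pics/topB.png')[110:190,175:240]
A=cv2.resize(a,(790,592),interpolation=cv2.INTER_CUBIC)
A=cv2.resize(a,(440,330),interpolation=cv2.INTER_CUBIC);B=cv2.resize(b,(350,430),interpolation=cv2.INTER_CUBIC)
c=cv2.imread('pics/side0.png')[140:200,265:345];C=cv2.resize(c,(330,248),interpolation=cv2.INTER_CUBIC)
o=np.zeros((590,790,3),np.uint8);o[:330,:440]=A;o[:430,440:]=B;o[335:583,:330]=C;cv2.imwrite('pics/last.png',o)
E
```

```text
(no output)
```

View pics/last.png

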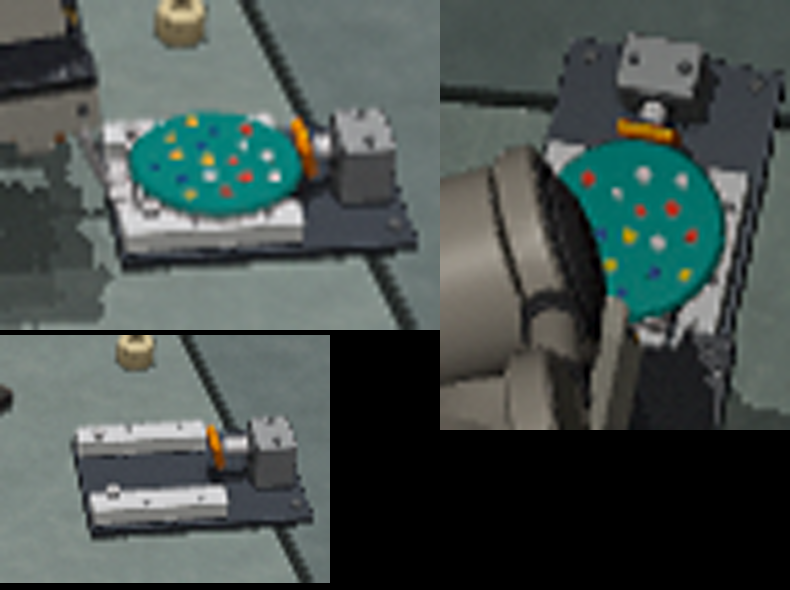

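The picture shows the disc flat on the rails behind both pins, with the plunger pushed in. The wrist feels about 5 N upward, so the blade is bearing on something below. I'll ease up slightly, then start drawing out.

{"op": "step_arm", "data": {
  "deltas": [
    [0.3,0,-0.5,0,0,0],
    [0.6,0,-1,0,0,0],
    [1,0,-1.5,0,0,0],
    [1,0,-1.5,0,0,0]
  ]
}}

```text
time: 31.15
tool_pos: [522.1, 244.1, 79.9]
tcp_rot: [-3.142, 0.106, 3.053]
contact_force: [-0.7, 0.7, -1.9]
grip_width: 17.8
```

```bash
python3 st.py
```

```text
31.45 [522.1421 244.1934  79.9887] (np.float64(-111.79650992709044), np.float64(0.0682303872012664)) [3.1416 0.106  3.0528] [-1.0659 -0.2652 -1.7047] [ 0.0495  0.3371 -0.0385]
d -0.085 x 114.2 y 1.7 res [ 1.   0.8 -0.2  0.5 -5.2  0.4 -0.4  0.1] disc [637.8 235.6  24.3] pitch 0.021
(np.float64(4.14283298988221), np.float64(1.7017450985532048)) [   0.     0.  1117.     9.8   10.7   10.4   10.5   10.3]
```

{"op": "step_arm", "data": {
  "deltas": [
    [1,0,-0.1,0,0,0],
    [2,0,-0.2,0,0,0],
    [3,0,-0.3,0,0,0],
    [4,0,-0.4,0,0,0],
    [5,0,-0.5,0,0,0]
  ]
}}

```text
time: 31.87
tool_pos: [517.0, 244.7, 80.1]
tcp_rot: [3.141, 0.106, 3.053]
contact_force: [-1.5, -0.8, -2.5]
grip_width: 18.1
```

{"op": "step_arm", "data": {
  "deltas": [
    [1.5,0,-0.2,0,0,0],
    [3,0,-0.3,0,0,0],
    [4.5,0,-0.5,0,0,0],
    [6,0,-0.6,0,0,0],
    [8,0,-0.9,0,0,0]
  ]
}}

```text
time: 32.28
tool_pos: [509.1, 245.4, 80.2]
tcp_rot: [3.141, 0.106, 3.053]
contact_force: [-1.7, 0.2, -1.8]
grip_width: 17.3
```

```bash
python3 st.py; python3 -c "
from asc import *
asc('sideB.png',250,325,157,192)"
```

```text
32.5833 [509.2369 245.4266  80.166 ] (np.float64(-124.76010987487949), np.float64(0.1625338466021944)) [3.1414 0.1063 3.0528] [ 0.2317 -0.5539 -2.4423] [0.0604 0.1964 0.0247]
d -0.093 x 121.5 y -0.2 res [ 0.3  0.3  0.1  0.1 -3.1  0.5 -0.2  0.1] disc [631.5 234.4  23.7] pitch 0.013
(np.float64(-1.9564044172206803), np.float64(-0.10616370664885928)) [0.  0.  0.  4.6 5.9 4.2 4.2 4.9]
157                   ...........wwwwwwwwwwwwwwwwwwwwwwwwwwwwwwwwwwwwww  ..w...
158 OOOO.       .................wwwwwwwwwwwwwwwwwwwwwwwwwwwwwwwwwwwwww.  .....
159 .........................  ..wwwwwwwwwwwwwwwwwwwwwwwwwwwwwwwwwwwwwww  .....
160 .........................  ..wwwwwwwwwwwwwwwwwww.......wwwwwwwwwwwww.  .w..
161 .............................wwwwwwwwwwwwwwwGGG..GGGGGGGGGwwWWWWwww.w  ..w.
162 ....O...  ....................wwwwwwwwwWWw.GGGGOO.GGGGGGGG.GGwWWwwOOO   ...
163 ..OOO... .................w..wwwwwWWWwww.GGGGGGGGGGGGGGGG..GGGGwW.OOO.    .
164 ....O.....................w.www.w.WWWW.GGGGG.GGGGGGG.GGGG..GGGGG...OO.....w
165 .......................ww...ww.w..wWWWGGGGG.O.GGGGGGGGGGGGGGGGGGGG.OOOwW
[... 1383 characters left out ...]
      ....   wwww.... .wwwwwwwwwwwwwwwwwwwwwwwwww.....w.....
184 ww.........            .   .www.wwww .wwwwwwwww........www........    .....
185 WWw ......                 .wwwwwwww .wwww........     .. ..........       
186 WWw ......                  wwwwwwww .  ............                       
187 WWw ......                  .wwwwwww.                        ..............
188 WW ........         . .  ...wwwwwwwww         ..............wwwwwwwwwwwwwww
189 WW ........      .  ...........wwwwww.........wwwwwwwwwwwwwwwwwwwwwwwwwwwww
190 WW .............................wwwwwwwwwwwwwwwwwwwwwwwwwwwwwwwwwwwwwwwwwww
191 WW..............................wwwwwwwwwwwwwwwwwwwwwwwwwwwwwwwwwwwwwwwwwww
```

{"op": "step_arm", "data": {
  "deltas": [
    [3,0,-0.3,0,0,0],
    [7,0,-0.7,0,0,0],
    [11,0,-1.2,0,0,0],
    [15,0,-1.6,0,0,0],
    [19,0,-2,0,0,0]
  ]
}}

```text
time: 33.0
tool_pos: [489.5, 247.2, 80.1]
tcp_rot: [3.141, 0.106, 3.053]
contact_force: [-0.2, -0.0, -1.4]
grip_width: 17.6
```

{"op": "step_arm", "data": {
  "deltas": [
    [5,0,-0.5,0,0,0],
    [11,0,-1.2,0,0,0],
    [18,0,-1.9,0,0,0],
    [26,0,-2.8,0,0,0],
    [34,0,-3.6,0,0,0]
  ]
}}

```text
time: 33.42
tool_pos: [455.1, 250.2, 80.1]
tcp_rot: [3.142, 0.106, 3.053]
contact_force: [0.3, 0.4, -1.5]
grip_width: 18.0
```

{"op": "step_arm", "data": {
  "deltas": [
    [9,0,-0.9,0,0,0],
    [19,0,-2,0,0,0],
    [29,0,-3.1,0,0,0],
    [39,0,-4.1,0,0,0],
    [49,0,-5.2,0,0,0]
  ]
}}

```text
time: 33.83
tool_pos: [405.8, 254.6, 80.1]
tcp_rot: [3.141, 0.106, 3.053]
contact_force: [0.4, 1.0, -2.0]
grip_width: 17.6
```

{"op": "step_arm", "data": {
  "deltas": [
    [7,0,-0.7,0,0,0],
    [12,0,-1.3,0,0,0],
    [14,0,-1.5,0,0,0],
    [14,0,-1.5,0,0,0]
  ]
}}

```text
time: 34.17
tool_pos: [392.7, 255.9, 80.2]
tcp_rot: [3.141, 0.106, 3.053]
contact_force: [-0.7, -0.2, -2.1]
grip_width: 17.8
```

```bash
python3 st.py; python3 -c "
from asc import *
asc('sideB.png',205,330,140,200);asc('topB.png',165,250,115,225)"
```

```text
34.4667 [393.274  255.6778  80.0393] (np.float64(-241.17528876222138), np.float64(0.18249517934023274)) [3.1414 0.1063 3.0525] [-0.0502 -0.377  -1.8488] [-0.0184  0.2868 -0.0137]
d -0.055 x 228.6 y -5.1 res [-0.7 -1.2 -1.6 -1.2  0.4  1.7  0.6  1.1] disc [623.5 230.   33.8] pitch 0.051
(np.float64(-9.61466367853676), np.float64(-5.185622744328465)) [0.  0.  0.  4.5 5.8 4.2 4.2 5. ]
140 .........     ................     ..wwwwwwwwwwwwwwwwwwwwwwwwwwwwwwwwwwwwwwwwwwwwwwwwwwww........wwwwww.  ...................
141 .........     ................     wwwwwwwwwwwwwwwwwwwwwwwwwwwwwwwwwwwwwwwwwwwwwwwwwwwwww.........wwwwww  ...................
142 ............  ................     wwwwwwwwwwwwwwwwwwwwwwwwwwwwwwwwwwwwwwwwwwwwwwwwwwwwww.........wwwwww.  ..................
143 .......wwwww. ................  .  .wwwwwwwwwwwwwwwwwwwwwwwwwwwwwwwwwwwwwwwwwwwwwwwwwwww..........wwwwwww  ..................
144 wwwwwwwwwwww.  ...............  .O wwwwwwwwwwwwwwwwwwwwwwwwwwwwwwwwwwwwwwwwwwwwwwwwwwwww.........wwwwwwww.  .................
145 wwwwwwwwwwww. ...............w   . .wwwwwwwwwww..wwwwwwwwwwwww
[... 16283 characters left out ...]
             wwwww.  .  ... ....wwwwwwwwwwwwww........................
218 wwwwwwwww. .                .wwww    ........  ....wwwwwwwwwwwww.....................
219 wwwwwwwww.                  ..w.w  O      ..     . ....wwwwwwwwwwww..................
220 wwwwww.....    ....         ...ww ...          ... ..  wwwwwwwwwwwwwww...............
221 www.......    ......        .....   .              .   wwwwwwwwwwwwwwwwww............
222 w.........   .......      G .....                .     wwwwwwwwwwwwwwwwwwwwww........
223 ...........  .......       G....                  ..   wwwwwwwwwwwwwwwwwwwwwwwww.....
224 ...........  .......        ....                 ...   wwwwwwwwwwwwwwwwwwwwwwwwwwww..
```

```bash
cat >> est.py <<'E'
def free(cs):
    ref=[cv2.imread('pics/side0.png'),cv2.imread('pics/top0.png')];C0=np.array([609.6,-199.2,16]);obs=[]
    for c,r in zip(cs,ref):
        _,lo,hi,_=disc(dict(color=r[:,:,::-1].copy()),0); b=ringC(c,C0,frame(0))-np.r_[lo,hi]
        _,lo,hi,_=disc(c,0); obs.append(np.r_[lo,hi]+b)
    f=lambda p,T=frame(0):np.r_[tuple(ringC(c,p[:3],T)-ob for c,ob in zip(cs,obs))]
    r=least_squares(f,[633,234,26]);return r.x,f(r.x)
E
python3 - <<'E'
from est import *
ne=[633.5,234.3,-.088]
cs=[bot.capture('side'),bot.capture('top')];x,r=free(cs);print(x,r.round(1),'in nest',inv(ne,x),plunger(cs[0])[0])
o=bot.get_obs()
# nest rails etc as seen in top view: expected pin / rail pixel
for q in [(-60,-59,26),(-60,59,26),(52,59,26),(52,-59,26)]: print(q,proj(cs[1],world(ne,*q)),proj(cs[0],world(ne,*q)))
# blade tip outline: predicted for several d (corners) in side
for d in(0,-.05,-.1,-.15):
    T=Ro.from_euler('xyz',o['tcp_rot']);G=o['tool_pos']+T.apply([0,0,6]);T2=T*Ro.from_euler('y',-d)
    P=[G+T2.apply([-(111+X),Y,54-1.9]) for X,Y in((45,-30),(45,30),(-56,-30))]
    print(d,[proj(cs[0],p).round(1).tolist() for p in P],P[0].round(1), 'top',[proj(cs[1],p).round(1).tolist() for p in P[:2]])
E
```

```text
[629.3558 233.2446  26.244 ] [ 0.8 -0.  -0.4 -0.3  0.   0.9  0.  -0.5] in nest (np.float64(-4.0354209691070455), np.float64(-1.4155304264084134)) [0.  0.  0.  4.6 5.8 4.2 4.2 5. ]
(-60, -59, 26) [224.7093 176.3417] [286.7761 181.6694]
(-60, 59, 26) [186.8396 169.7639] [282.3982 161.7276]
(52, 59, 26) [194.7971 135.7518] [313.3307 159.9345]
(52, -59, 26) [232.0093 142.102 ] [319.6337 179.6236]
0 [[279.9, 173.9], [277.8, 163.7], [250.3, 178.2]] [551.1 211.5  38.8] top [[213.4, 179.8], [193.9, 176.4]]
-0.05 [[279.2, 175.8], [277.2, 165.6], [249.6, 178.9]] [549.2 211.6  30.8] top [[213.6, 181.2], [194.3, 177.8]]
-0.1 [[278.5, 177.7], [276.5, 167.5], [248.9, 179.6]] [546.8 211.9  22.9] top [[213.9, 182.6], [194.6, 179.2]]
-0.15 [[277.7, 179.6], [275.7, 169.4], [248.2, 180.3]] [544.1 212.1  15.2] top [[214.0, 184.1], [194.8, 180.8]]
```

```bash
cat > tilt.py <<'E'
from est import *
ne=[633.5,234.3,-.088]
def hull(I,u0,u1,v0,v1):
    a=cv2.resize(I[v0:v1,u0:u1].astype(np.float32),None,fx=8,fy=8,interpolation=cv2.INTER_CUBIC)
    R,G,B=a[...,0],a[...,1],a[...,2];m=((G-R>22)).astype(np.uint8);m=cv2.morphologyEx(m,cv2.MORPH_OPEN,np.ones((9,9)))
    k,_=cv2.findContours(m,0,1);k=max(k,key=cv2.contourArea);h=cv2.convexHull(k)[:,0]/8.;h=(h-.5+.5/8)+[u0,v0]
    D=np.linspace(0,2*np.pi,24,endpoint=False);N=np.c_[np.cos(D),np.sin(D)];return (h@N.T).max(0),N
def supp(c,C,T,N):
    P=np.array([proj(c,C+T.apply([r*np.cos(t),r*np.sin(t),-h])) for h,r in((9,53),(4,55)) for t in th]);return (P@N.T).max(0)
def run(cs,win):
    rw=[(300,370,240,292),(325,375,150,200)];obs=[]
    for c,n,w,q in zip(cs,('side0','top0'),win,rw):
        s0,N=hull(cv2.imread(f'pics/{n}.png')[:,:,::-1],*q);b=supp(c,np.array([609.6,-199.2,16]),frame(0),N)-s0
        s,_=hull(c['color'],*w);obs.append(s+np.median(b)*0+b)
    def f(p):
        T=frame(ne[2],p[3]/100)*Ro.from_euler('x',p[4]/100);return np.r_[tuple(supp(c,p[:3],T,N)-s for c,s in zip(cs,obs))]
    for fix in(1,0):
        g=(lambda p:f(np.r_[p,0,0])) if fix else f
        r=least_squares(g,[633,234,26]+[0,0]*(1-fix),loss='soft_l1',f_scale=.5);print('flat' if fix else 'free',r.x.round(2),'nest',np.round(inv(ne,r.x),2),'rms',np.sqrt((g(r.x)**2).mean()).round(3))
    print('seat hyp rms',[np.sqrt((f(np.r_[world(ne,x,0,26+ -10*x*0),t,0])**2).mean().round(3)) for x,t in((0,0),(-2,0),(-3,-8),(-4,0))])
E
python3 - <<'E'
from tilt import *
cs=[bot.capture('side'),bot.capture('top')];run(cs,[(278,325,152,186),(186,236,130,178)])
E
```

```text
flat [630.84 234.01  26.35] nest [-2.63 -0.53] rms 0.213
free [630.85 234.07  26.5    0.39  -2.47] nest [-2.62 -0.46] rms 0.169
seat hyp rms [np.float64(0.5718391382198319), np.float64(0.2469817807045694), np.float64(0.47010637094172636), np.float64(0.39370039370059057)]
```

The disc fits as flat on the rails: z 26.4 mm, tilt under about 0.025 rad, plunger about 4.6–5.8 mm. Next I'll take the spatula back to its original open spot.

```bash
python3 - <<'E'
from est import *
o=bot.get_obs();print(o['time'],o['tool_pos']);print(delta([450,20,100],frame(-.1285,.13),o))
plan([450,20,100],frame(-.1285,.13),3,o)
E
```

```text
34.6667 [393.0426 255.694   80.0203]
[ -79.3433 -229.7032  -11.6646    0.0048   -0.0239    0.0393]
[[-1.0, -2.9, -0.1, 0.0, -0.0, 0.001], [-3.9, -11.2, -0.6, 0.0, -0.001, 0.002], [-8.3, -23.9, -1.2, 0.0, -0.002, 0.004], [-13.9, -40.3, -2.0, 0.001, -0.004, 0.007], [-20.6, -59.6, -3.0, 0.001, -0.006, 0.01]]
[[-7.6, -21.2, -1.0, 0.0, -0.002, 0.004], [-15.6, -43.7, -2.1, 0.001, -0.005, 0.007], [-23.8, -66.5, -3.2, 0.001, -0.007, 0.011], [-31.8, -89.0, -4.2, 0.002, -0.009, 0.015], [-39.4, -110.2, -5.2, 0.002, -0.011, 0.019]]
[[-7.2, -19.1, -0.8, 0.0, -0.002, 0.003], [-13.4, -35.3, -1.5, 0.001, -0.004, 0.006], [-18.2, -47.9, -2.0, 0.001, -0.005, 0.008], [-21.2, -56.0, -2.3, 0.001, -0.006, 0.01], [-22.3, -58.9, -2.4, 0.001, -0.006, 0.01]]
```

{"op": "step_arm", "data": {
  "deltas": [
    [1,-4,-5,0,0,0],
    [2,-14,-12,0,0,0],
    [3,-28,-18,0,-0.01,0],
    [3,-46,-20,0,-0.02,0],
    [3,-66,-20,0,-0.024,0]
  ]
}}

```text
time: 35.08
tool_pos: [381.7, 189.6, 100.7]
tcp_rot: [3.141, 0.132, 3.054]
contact_force: [0.3, 0.5, -1.8]
grip_width: 17.8
```

{"op": "step_arm", "data": {
  "deltas": [
    [0,-22,0,0,0,0],
    [0,-44,0,0,0,0],
    [-5,-66,0,0,0,0.01],
    [-15,-88,0,0,0,0.02],
    [-27,-110,0,0,0,0.04]
  ]
}}

```text
time: 35.5
tool_pos: [398.0, 77.0, 103.8]
tcp_rot: [3.136, 0.13, 3.013]
contact_force: [0.3, 0.6, -1.8]
grip_width: 17.8
```

{"op": "step_arm", "data": {
  "deltas": [
    [-13,-20,0,0,0,0],
    [-26,-36,0,0,0,0],
    [-38,-46,0,0,0,0],
    [-48,-51,0,0,0,0],
    [-53,-53,0,0,0,0]
  ]
}}

```text
time: 35.92
tool_pos: [445.3, 17.9, 110.5]
tcp_rot: [3.136, 0.132, 3.011]
contact_force: [0.5, 0.4, -1.9]
grip_width: 17.7
```

{"op": "step_arm", "data": {
  "deltas": [
    [0,0,0,0,0,0],
    [0,0,0,0,0,0]
  ]
}}

```text
time: 36.08
tool_pos: [443.7, 19.6, 109.7]
tcp_rot: [3.136, 0.129, 3.013]
contact_force: [0.3, -0.2, -2.0]
grip_width: 17.6
```

```bash
python3 - <<'E'
from est import *
from asc import asc
o=bot.get_obs();print(o['time'],o['tool_pos'],o['tcp_rot'],o['contact_force'],o['moment'])
c=bot.capture('side');save(c,'sideC.png');t=bot.capture('top')
for d in(0,-.06,-.12,-.18):
    T=Ro.from_euler('xyz',o['tcp_rot']);G=o['tool_pos']+T.apply([0,0,6]);T2=T*Ro.from_euler('y',-d)
    P=[G+T2.apply([-(111+X),Y,54-1.9]) for X,Y in((45,-30),(45,30),(-50,-30))]
    print(d,[proj(c,p).round(1).tolist() for p in P],[p[2].round(1) for p in P],np.arcsin(-T2.apply([1,0,0])[2]).round(3))
asc('sideC.png',255,325,190,240)
E
```

```text
36.0833 [443.6609  19.561  109.6669] [3.1362 0.1292 3.0127] [ 0.2551 -0.2262 -1.9693] [ 0.0104  0.2289 -0.0155]
0 [[313.8, 211.0], [311.0, 197.9], [281.6, 215.5]] [np.float64(72.0), np.float64(72.3), np.float64(59.8)] 0.129
-0.06 [[312.9, 213.5], [310.1, 200.3], [280.6, 216.5]] [np.float64(62.4), np.float64(62.7), np.float64(55.8)] 0.069
-0.12 [[311.7, 215.9], [309.0, 202.7], [279.6, 217.5]] [np.float64(52.9), np.float64(53.2), np.float64(52.0)] 0.009
-0.18 [[310.4, 218.3], [307.8, 205.1], [278.5, 218.5]] [np.float64(43.6), np.float64(43.9), np.float64(48.4)] -0.051
190               .wwwwwwwwwwwwwwwwwwwwwwwwwwwwwwwwwwwwwwwwwwwwwwwwwwwwwww
191               .wwwwwwwwwwwwwwwwwwwwwwwwwwwwwwwwwwwwwwwwwwwwwwwwwwwwwww
192          ..   .wwwwwwwwwwwwwwwwwwwwwwwwwwwwwwwwwwwwwwwwwwwwwwwwwwwwwww
193           ..  .wwwwwwwwwwwwwwwwwwwwwwwwwwwwwwwwwwwwwwwwwwwwwwwwwwwwwww
194       .   ..  .wwwwwwwwwwwwwwwwwwwwwwwwwwwwwwwwwwwwwwwwwwwwwwwwwwwwwww
195     ...       .wwwwwwwwwwwwwwwwwwwwwwwwwwwwwwwwwwwwwwwwwwwwwwwwwwwwwww
196               wwwwwwwwwwwwwwwwwwwwwwwwwwwwwwwwwwwwwwwwwwwwwwwwwwwwwwww
19
[... 2522 characters left out ...]
...........wwwwwwwwwwwwww
231        .. .. . .www.www................ww..wwwwwwwwwwwwwwwwwwwwwwwwwww
232        .   . ...wwwwwwwwwwwwwwwwwwwwwwwwwwwwwwwwwwwwwwwwwwwwwwwwwwwwww
233        . .  ... .wwwwwwwwwwwwwwwwwwwwwwwwwwwwwwwwwwwwwwwwwwwwwwwwwwwww
234       ....   ...wwwwwwwwwwwwwwwwwwwwwwwwwwwwwwwwwwwwwwwwwwwwwwwwwwwwww
235  ..  ....... . ..wwwwwwwwwwwwwwwwwwwwwwwwwwwwwwwwwwwwwwwwwwwwwwwwwwwww
236  .   ............wwwwwwwwwwwwwwwwwwwwwwwwwwwwwwwwwwwwwwwwwwwwwwwwwwwww
237    .............wwwwwwwwwwwwwwwwwwwwwwwwwwwwwwwwwwwwwwwwwwwwwwwwwwwwww
238 ...............wwwwwwwwwwwwwwwwwwwwwwwwwwwwwwwwwwwwwwwwwwwwwwwwwwwwwww
239 ...............wwwwwwwwwwwwwwwwwwwwwwwwwwwwwwwwwwwwwwwwwwwwwwwwwwwwwww
```

{"op": "step_arm", "data": {
  "deltas": [
    [0.5,0,5,0,-0.01,0],
    [1.8,0,15,-0.003,-0.02,0],
    [3.3,0,27,-0.005,-0.03,0],
    [4.6,0,37,-0.005,-0.03,0],
    [5.3,0,42,-0.005,-0.03,0]
  ]
}}

```text
time: 36.6
tool_pos: [443.2, 20.2, 66.3]
tcp_rot: [3.131, 0.158, 3.013]
contact_force: [-0.4, -0.6, -2.0]
grip_width: 18.0
```

{"op": "step_arm", "data": {
  "deltas": [
    [0.1,0,0.7,0,0,0],
    [0.2,0,1.4,0,0,0],
    [0.3,0,2,0,0,0]
  ]
}}

```text
time: 36.85
tool_pos: [444.8, 19.6, 65.7]
tcp_rot: [3.131, 0.161, 3.013]
contact_force: [0.2, -0.2, -1.7]
grip_width: 17.9
```

{"op": "step_arm", "data": {
  "deltas": [
    [0.1,0,0.7,0,0,0],
    [0.2,0,1.4,0,0,0],
    [0.3,0,2,0,0,0]
  ]
}}

```text
time: 37.1
tool_pos: [444.7, 19.4, 63.6]
tcp_rot: [3.131, 0.161, 3.012]
contact_force: [-1.3, -0.2, -1.7]
grip_width: 17.5
```

{"op": "step_arm", "data": {
  "deltas": [
    [0.1,0,0.6,0,0,0],
    [0.2,0,1.2,0,0,0],
    [0.2,0,1.2,0,0,0]
  ]
}}

```text
time: 37.35
tool_pos: [444.5, 19.4, 62.1]
tcp_rot: [3.131, 0.16, 3.012]
contact_force: [-0.7, 0.1, -1.7]
grip_width: 18.0
```

{"op": "step_arm", "data": {
  "deltas": [
    [0.1,0,0.5,0.005,0,0],
    [0.2,0,1,0.01,0,0],
    [0.3,0,1.5,0.01,0,0]
  ]
}}

```text
time: 37.6
tool_pos: [444.4, 19.5, 60.8]
tcp_rot: [-3.141, 0.16, 3.013]
contact_force: [-5.5, -1.4, 9.2]
grip_width: 17.5
```

{"op": "step_arm", "data": {
  "deltas": [
    [0.1,0,0.5,0,0,0],
    [0.2,0,1,0,0,0],
    [0.2,0,1,0,0,0]
  ]
}}

```text
time: 37.85
tool_pos: [444.0, 19.5, 60.2]
tcp_rot: [3.141, 0.16, 3.013]
contact_force: [-7.6, -0.4, 11.7]
grip_width: 17.5
```

{"op": "step_arm", "data": {
  "deltas": [
    [0.1,0,0.5,0,0,0],
    [0.2,0,1,0,0,0],
    [0.2,0,1,0,0,0]
  ]
}}

```text
time: 38.1
tool_pos: [443.2, 19.7, 59.1]
tcp_rot: [3.141, 0.159, 3.013]
contact_force: [-9.1, 0.6, 14.5]
grip_width: 17.9
```

{"op": "step_arm", "data": {
  "deltas": [
    [-0.1,0,-0.8,0,0,0],
    [-0.2,0,-1.5,0,0,0],
    [-0.2,0,-1.5,0,0,0]
  ]
}}

```text
time: 38.35
tool_pos: [444.5, 19.5, 60.2]
tcp_rot: [3.141, 0.161, 3.012]
contact_force: [-0.3, 0.2, -1.2]
grip_width: 17.7
```

{"op": "step_arm", "data": {
  "deltas": [
    [0,0,0,0,0,0],
    [0,0,0,0,0,0],
    [0,0,0,0,0,0],
    [0,0,0,0,0,0],
    [0,0,0,0,0,0]
  ],
  "fingers": 60
}}

```text
time: 38.77
tool_pos: [444.5, 19.4, 60.1]
tcp_rot: [3.141, 0.16, 3.012]
contact_force: [0.4, 0.4, -0.3]
grip_width: 46.7
```

{"op": "step_arm", "data": {
  "deltas": [
    [0,0,0,0,0,0],
    [0,0,-5,0,0,0],
    [0,0,-15,0,0,0],
    [0,0,-30,0,0,0],
    [0,0,-50,0,0,0]
  ]
}}

```text
time: 39.18
tool_pos: [435.7, 20.5, 109.4]
tcp_rot: [3.141, 0.158, 3.012]
contact_force: [0.6, 0.4, 0.4]
grip_width: 59.5
```

{"op": "step_arm", "data": {
  "deltas": [
    [0,0,-25,0,0.04,0],
    [0,0,-50,0,0.1,0],
    [0,0,-80,0,0.16,0],
    [0,0,-110,0,0.16,0],
    [0,0,-130,0,0.16,0]
  ]
}}

```text
time: 39.6
tool_pos: [416.5, 23.0, 240.7]
tcp_rot: [3.141, 0.003, 3.012]
contact_force: [0.4, -0.7, -0.3]
grip_width: 59.9
```

```bash
python3 - <<'E'
from tilt import *
from asc import asc
o=bot.get_obs();print(o['time'],o['tool_pos'],o['tcp_rot'],o['contact_force'],o['grip_width'])
cs=[bot.capture('side'),bot.capture('top')];run(cs,[(278,325,152,186),(186,236,130,178)]);print(plunger(cs[0])[0])
for n,c in zip(('side','top'),cs): save(c,n+'D.png')
# spatula: compare with side0 at its original spot
a=cv2.imread('pics/sideD.png');asc('sideD.png',230,325,200,240)
ne=[633.5,234.3,-.088];plan([575,232,250],frame(ne[2]),3,o)
E
```

```text
39.6 [416.4514  23.022  240.7246] [3.1412 0.0029 3.0123] [ 0.4038 -0.7133 -0.2554] 59.878347311436976
flat [630.84 234.02  26.32] nest [-2.62 -0.51] rms 0.226
free [630.85 234.1   26.46   0.5   -2.72] nest [-2.62 -0.43] rms 0.174
seat hyp rms [np.float64(0.5787918451395113), np.float64(0.2588435821108957), np.float64(0.48062459362791665), np.float64(0.39749213828703583)]
[0.  0.  0.  4.6 5.8 4.2 4.2 5. ]
200 WWWWWWWWWWWWWWWWWWWWWwwwwwwwwwwwwwwwwwwwwwwwwwwwwwwwwwwwwwwwwwwwwwwwwwwwwwwwwwwwwwwwwwwwwwwwwww
201 WWWWWWWWWWWWWWWWWWWWW.wwwwwwwwwwwwwwwwwwwwwwwwwwwwwwwwwwwwwwwwwwwwwwwwwwwwwwwwwwwwwwwwwwwwwwwww
202 WWWWWWWWWWWWWWWWWWWWW..wwwwwwwwwwwwwwwwwwwwwwwwwwwwwwwwwwwwwwwwwwwwwwwwwwwwwwwwwwwwwwwwwwwwwwww
203 WWWWWWWWWWWWWWWWWWWWW..wwwwwwwwwwwwwwwww.wwwwwwwwwwwwwwwwwwwwwwwwwwwwwwwwwwwwwwwwwwwwwwwwwwwwww
204 WWWWWWWWWWWWWWWWWWWWW..wwwwwwwwwwwwwwwww.wwwwwwwwwwwwwwwwwwwwwwwwwwwwwwwwwwwwwwwwwwwwwwwwwwwwww
205 WWWWWWWWWWWWWWWWWWWWW..wwwwwwwwwwwwwwwwwwwwwwwwwwwwwwwwwwwwwwwwwwwwwwwwwwwwwwwwwwwwwwwwwwwwwwww
206 WWWWWWWWWWWWWWWWWWWWW...wwwwww.w.w..wwwwwwwwwwwwwwwwwwwwwwwwwwwwwwwwwwwwwwwwwwwwwwwwwwww
[... 3209 characters left out ...]
39 WWWWWWWWWWWWWWWWWW ......................wwwwwwwwwwwwwwwwwwwwwwwwwwwwwwwwwwwwwwwwwwwwwwwwwwwwww
[[-1.7, 2.9, -0.1, 0.0, 0.0, -0.001], [-6.3, 11.1, -0.4, 0.0, 0.0, -0.002], [-13.6, 23.7, -0.9, 0.0, 0.0, -0.004], [-22.9, 39.9, -1.5, 0.0, 0.001, -0.007], [-33.8, 59.0, -2.3, 0.0, 0.001, -0.011]]
[[-12.3, 21.0, -0.8, 0.0, 0.0, -0.004], [-25.3, 43.2, -1.7, 0.0, 0.001, -0.008], [-38.6, 65.8, -2.6, 0.0, 0.001, -0.012], [-51.6, 88.0, -3.5, 0.0, 0.001, -0.016], [-63.9, 108.9, -4.3, 0.0, 0.001, -0.02]]
[[-11.5, 18.7, -0.8, 0.0, 0.0, -0.003], [-21.3, 34.7, -1.4, 0.0, 0.0, -0.006], [-28.9, 47.1, -1.9, 0.0, 0.001, -0.009], [-33.8, 55.1, -2.3, 0.0, 0.001, -0.01], [-35.6, 58.0, -2.4, 0.0, 0.001, -0.011]]
```

{"op": "step_arm", "data": {
  "deltas": [
    [-2,3,0,0,0,0],
    [-6,11,0,0,0,0],
    [-13,24,-1,0,0,0],
    [-23,40,-1,0,0,0],
    [-34,59,-2,0,0,0]
  ]
}}

```text
time: 40.12
tool_pos: [457.1, 78.1, 238.3]
tcp_rot: [-3.142, -0.003, 3.011]
contact_force: [-0.2, 0.0, 0.7]
grip_width: 60.3
```

{"op": "step_arm", "data": {
  "deltas": [
    [-12,21,-1,0,0,0],
    [-25,43,-2,0,0,0],
    [-38,66,-3,0,0,0],
    [-51,88,-4,0,0,0],
    [-63,109,-4,0,0,0]
  ]
}}

```text
time: 40.53
tool_pos: [534.1, 179.2, 242.0]
tcp_rot: [-3.141, -0.003, 3.013]
contact_force: [0.2, -0.3, 0.2]
grip_width: 60.3
```

{"op": "step_arm", "data": {
  "deltas": [
    [-12,19,0,0,0,-0.01],
    [-22,35,0,0,0,-0.02],
    [-30,47,0,0,0,-0.03],
    [-35,55,0,0,0,-0.04],
    [-37,58,0,0,0,-0.04]
  ]
}}

```text
time: 40.95
tool_pos: [578.0, 231.7, 241.2]
tcp_rot: [-3.141, -0.003, 3.054]
contact_force: [-0.5, -0.2, 0.2]
grip_width: 60.3
```

```bash
python3 - <<'E'
from tilt import *
from asc import asc
bot.capture('side');c=bot.capture('wrist');save(c,'wE.png');o=bot.get_obs();print(o['time'],o['tool_pos'],o['tcp_rot'])
ne=[633.5,234.3,-.088]
for q in [(-42,43,34),(-42,-43,34),(-42,43,26),(-60,-59,26),(-60,59,26),(-62,0,10)]: print(q,proj(c,world(ne,*q)).round(1))
for x in(0,-2.6): print(x,'disc rear edge (r55,z30)',proj(c,world(ne,x-55,0,30)).round(1),'(r53,z35)',proj(c,world(ne,x-53,0,35)).round(1),proj(c,world(ne,x,54,31)),proj(c,world(ne,x,-54,31)))
asc('wE.png',215,360,150,262)
E
```

```text
41.05 [577.6171 230.6818 241.9203] [-3.1411 -0.0027  3.0529]
(-42, 43, 34) [330.6 203.8]
(-42, -43, 34) [244.  203.9]
(-42, 43, 26) [329.5 202. ]
(-60, -59, 26) [228.4 184.6]
(-60, 59, 26) [346.1 184.5]
(-62, 0, 10) [286.9 180. ]
0 disc rear edge (r55,z30) [287.3 190.2] (r53,z35) [287.4 193.1] [339.4889 242.8278] [234.6963 242.9414]
-2.6 disc rear edge (r55,z30) [287.3 187.6] (r53,z35) [287.4 190.5] [339.5914 240.4336] [234.6145 240.5475]
150 wwwwwwwwwwwwwwwwwwwwwwwwwwwwwwwwww........................wwwwwwwwwwwwwwwwwwwwwwwwwwwwwwwwwwwwwwwwwwwwwwwwwwwwwwwwwwwwwwwwwwwwwwwwwwwwwwwwwwwwwww
151 wwwwwwwwwwwwwwwwwwwwwwwwwwwwwwwwww..........................wwwwwwwwwwwwwwwwwwwwwwwwwwwwwwwwwwwwwwwwwwwwwwwwwwwwwwwwwwwwwwwwwwwwwwwwwwwwwwwwwwwww
152 wwwwwwwwwwwwwwwwwwwwwwwwwwwwwww.............................wwwwwwwwwwwwwwwwwwwwwwwwwwwwwwwwwwwwwwwwwwwwwwwwwwwwwwwwwwwwwwwwwwwwwwwwwwwwwwwwwwwww
153 wwwwwwwwwwwwwwwwwwwwwwwwwwwwww................................wwwwwwwwwwwwwwwwwwwwwwwwwwwwwwwwwwwwwwwwwwwwwwwwwwwwwwwwwwwwwwwwwwwwwwwwwwwwwwwwwww
154 wwwwwwwwwwwwwwwwwwwwwwww.............................
[... 15442 characters left out ...]
G..........GGGGGGGGGGw..wGGGGGGGGGGGGGGGGGGGGGGGGGGGGGGGGGGGGGGGGGGGGGGGGGGGGwWWWWW.            ....
258   .wwwwwwwwwww.wwWWWWWW.GGGGGGGGGGGGGGGGGGGGGGw.........GGGGGGGGGGG..GGGGGGGGGGGGGGGGGGGGGGGGGGGGGGGGGGGGGGGGGGGGGGGGGGGG.WWWWWW.             ...
259   .wwwwwwwwwww.wwWWWWWWwGGGGGGGGGGGGGGGGGGGGGGw.........GGGGGGGGGGGGGGGGGGGGGGGGG....GGGGGGGGGGGGGGGGGGGGGGGGGGGGGGGGGGGG.WWWWWw.             ...
260   .wwwwwwwwwww.wwWWWWWWW.GGGGGGGGGGGGGGGGGGGGG..........GGGGGGGGGGGGGGGGGGGGGGGG.WWWW.GGGGGGGGGGGGGGGGGGGGGGGGGGGGGGGGGG.WWWWWWw.              ..
261   .wwwwwwwwwww.wwWWWWWWW.GGGGGGGGGGGGGGGGGGGGGGw......wGGGGGGGGGGGGGGGGGGGGGGGGG.WWWWW.GGGGGGGGGGGGGGGGGGGGGGGGGGGGGGGGG.WWWWWWw.              ..
```

In the wrist view the disc rim just touches both pins. Its front edge is at row 190, where 190.2 is expected at the seat centre, and it is centred on column 287. So it is seated; I'll hand in.

```bash
python3 -c "
from h import *
print(bot.close_job(), bot.get_obs()['time'])"
```

```text
the job is handed in; nothing more can be done
the job is handed in; nothing more can be done
```

I lifted the disc off the kiln shelf with the spatula and pushed it past the pins into the nest. I then drew the blade out and laid the spatula close to its original spot on the open table. The job was handed in at about 41 s; it reports no verdict.

**Mishaps along the way:**
- **First grip:** I lifted before the fingers had fully closed, so I set the spatula down and regripped it.
- **Droop in the grip:** the spatula sagged about 0.1 rad under the disc's weight. I tipped the tool up to compensate.
- **First lowering:** the disc touched the pins, so I raised it and pushed about 4.5 mm further before lowering it.
- **Second lowering:** the blade bore on something below with about 5 N. I eased it up and the force cleared.

**Last checks:**
- **Disc position:** in the wrist view, within about 1 mm of the seat centre and against both pins.
- **Disc height and tilt:** about 26.4 mm and at most about 0.027 rad. The limit is 0.03 rad, so the tilt margin is thin.
- **Plunger:** readings of 4.2 to 5.8 mm. The allowed range is 4 to 8 mm and about 6 mm was expected.
- **Spatula:** in the side view it looked flat on the table and clear of everything. I did not measure its tilt.
- **Bystanders:** the arm kept well clear of them, but I did not re-measure their positions.

**Disagreement:** the fit from the side and top cameras put the disc 2.6 mm in front of the seat centre, inside the 3 mm limit. I trust the wrist view more, because a disc that far forward could not lie flat behind the pins.

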